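# Hook out the drop box's catch tray

## Robot

A 6-joint arm with a two-finger parallel gripper is mounted at the origin on the work surface. World frame = base frame: x ahead of the robot, y to its left, z up, the work surface at z = 0. Lengths are in mm, angles in rad, forces in N, time in s.
With the tool pointing down it reaches from about 275 to 1000 mm from the base axis. Payload 8.4 kg.
Tool frame: the origin (TCP) lies at the very end of the fingers, on their centre line; the grasp point (between the pads) lies 19 mm behind it; x points along the fingers, y is the direction in which the jaws open and shut, and the axes are right-handed (so a half turn about x gives the same grasp; the last joint's range is limited). The gripper opens to 85 mm and grips with 20 to 120 N. Pads are 22 mm wide; open, the fingers measure 114 mm over their backs; the gripper's body (76 mm by 85 mm) begins 54 mm behind the grasp point. The pads swing forward as they close: fully open they stand 13 mm farther back than shut.
Start: joints at [-1.224, 0.353, 1.633, -0, 1.155, -0.002], TCP at [213.605, -587.368, 231.281] pointing down, gripper open.
Joint ranges: [-2.63, 2.63], [-0.92, 2.1], [0.06, 2.66], [-1.3, 4.44], [0, 2.69], [-3.02, 3.02]. Speed limits (rad/s): [2.22, 2.22, 2.79, 3.14, 3.14, 3.14].

## Interface

Orientations are given as [roll, pitch, yaw] about the fixed x, y, z axes, in that order (R = Rz(yaw) Ry(pitch) Rx(roll)).
In Python, from rig import r, grab_frame, camera_params, sign_off gives the robot as it stands.
- The arm moves only by the tool drive_tool, never from a script. Its argument "rows" is one flat list of numbers, 7 for each row, row after row: the shift along the tool's x, y, z in mm, then the turn, a rotation vector about the tool's x, y, z in degrees, then the opening in per cent of the stroke, from 0 (shut) to 100 (fully open). In form: [x, y, z, rx, ry, rz, fingers, x, y, z, rx, ry, rz, fingers, ...]. A call has 1 to 10 rows; each row is the pose to reach, as a shift and turn from the pose measured when the call began, along the tool's axes at that moment; what a row does not reach only later rows make up. A row lasts 1/8 s, in which the tool goes at most 62.5 mm and 10.7 degrees, less where a joint would pass 70% of its speed; a pose out of reach is approached as far as the arm can. A call with a gripper value outside its range is refused whole. The fingers move at their own pace and stop on an object; "newtons" is the grip in N (left out, the last holds). Time passes only in rows, so rows that repeat a pose let the fingers close. It gives the time, the measured TCP pose, the force and the opening at its end, in the units of the state.
- r.sense(): the state, without advancing time (a new reading comes with each control period).
- grab_frame(name): name is "side" or "top" or "wrist"; returns the picture (384x512x3 uint8, red, green, blue); there is no depth.
- camera_params(name): a dict with "vertical_fov" (degrees; the focal length in pixels is half the picture's height over the tangent of half this angle, whatever the lens; pixels are square), "cx", "cy" (the principal point, pixels), "k1" (the pictures are not rectified: a ray, as slopes to the right and down, at radius r is drawn at 1 + k1 r^2 times it, then the intrinsics apply), "pose" (4x4, takes a point from camera to world coordinates); the wrist camera has in their place "tool_from_camera" (4x4, takes a point from camera to tool coordinates, whose origin is the TCP and whose axes are the tool frame's). Camera axes: x right, y down, z forward; pixel columns grow to the right and rows downward; lengths in mm; the calibration is good to about 2 mm. A picture is of the moment at which its call begins: read the wrist's pose just before it. camera_params takes no time and is no camera call.
- sign_off(): hands the job in, once; it reports no verdict.
The state is a dict: "clock": time; "qpos": joint angles; "qvel": joint speeds; "joint_efforts": joint torques, N m; "eef_pos": TCP position; "tcp_rot": TCP orientation; "contact_force": force on the tool from outside, world axes, zero at the start; "wrist_torque": the same for the moment, N m; "opening": opening from 0.0 (shut) to 1.0 (fully open).
Only numpy, scipy, OpenCV 4.12 (cv2) and the standard library are available. Lean on these libraries where they do the work, as an engineer would, in place of code of your own. Each camera call takes 0.05 s, during which the arm holds its last target.

## Task

Take the pull hook from its rest, put its foot down through the finger hole of the drop box's catch tray and draw the tray out, gently and without yanking, until it clicks past its hold-open catch and stays out by itself. Work the tray with the hook only, keeping the hand off the box and the tray. Then unhook without pushing the tray back and lay the hook back in its rest, leaving everything else on the shelf alone.

Things in the scene. Friction and masses are not known exactly. Their poses are not given: they have to be found in the camera images.
- hook_grip (a point): Centre of the pull hook's orange handle, where to grip: a 110 x 26 x 26 mm bar along the hook's x (z up in the rest). A 10 mm round steel shank runs on from it to x = 115 mm, bends straight down and ends in a foot bent back towards the handle. From above, shank bend and foot cover x 99 to 120, y -5 to 5 mm; lowest point 41 mm below the handle's centre. 0.15 kg, balanced 35 mm ahead of this point.
- hook_toe (a point): Middle of the underside of the hook's foot, at (109.5, 0, -41) mm from hook_grip in the hook's axes; the point to bring over the finger hole. The upright part of the shank is 5.5 mm ahead (+x) of it; the foot's upper side is 10 mm above it.
- hook_rest: Fixed wooden rest, base 150 x 75 x 8 mm, with V-notched forks at x = -43 mm (under the handle's rear) and x = 80 mm (under the shank); x is the way the hook points. Origin on the shelf under the handle's centre. The hook lies with hook_grip 65 mm above it, axes parallel. The notches are open at the top, end about 78 mm above the shelf and guide the hook in from 5 mm aside.
- drop_box: Fixed grey steel returns drop box, 250 (x) x 240 (y) x 250 mm high, spring flap in its top, origin under its centre. Its front (x = -125 mm) holds the catch tray, which slides out along the box's -x.
- tray_hole (a point): Centre of the 26 mm round finger hole, at the top face of the tray's yellow tab; moves with the tray, axes as the box's. The tab is level, 4 mm thick, 70 mm wide, top 64 mm above the shelf; below it only air. It stands 52 mm out from the tray front, its outer edge 24 mm from the hole's centre. Closed, the hole is at x = -157 mm in the box's frame, 32 mm before the box's front face.
- tray (a joint): How far the tray is out (m), 0 closed. A spring pulls it shut: drawing it takes 2 to 3 N, and let go early it shuts again. Near the end a sprung roller catch must be pulled over: the pull climbs to 8 to 12 N within 3 mm of travel, then falls to nothing as the tray clicks over and jumps 8 mm out. 1 mm on is a hard stop. More than 16 N bends the tab.
- tray_case_mid (a point): Centre of a clear game case (170 x 105 x 11 mm) that lies loose in the catch tray; it just comes out with it.
- console: Grey handheld console, 90 x 215 x 16 mm, lying on the shelf, origin under its centre. Leave alone.
- stylus: Silver stylus, 126 mm long, 9 mm thick, lying on the shelf, origin under its centre. Leave alone.
- case_a_mid (a point): Centre of a clear game case standing on edge in the slotted wooden stand (150 x 130 mm), its top 115 mm above the shelf. Leave alone.
- case_b_mid (a point): Centre of the second case in the stand. Leave alone.
- case_c_mid (a point): Centre of the third case in the stand. Leave alone.
- tray_front (a point): Middle of the tray's front panel; moves with the tray. The catch is inside, out of sight on a strike that staff set to suit the stock: it holds the tray 70 to 125 mm out, different from box to box, and must be felt. Once caught, the tray withstands a push of 4 N; 6 to 7 N sends it back.

How it is judged:
By the outcome, as a careful person would: the job done as asked, in the order asked, and still so for the second after the job is handed in, with the robot touching nothing.
It also fails if it takes over 72 s, if anything falls off the work surface, if the arm or the gripper's body presses on something with over 40 N, if the wrist force passes 120 N, or if a joint passes its speed limit or range.

## Working session

There is one attempt and no reset: what is moved stays moved. The work goes in short steps, Python scripts to look and compute and a tool call to move; the robot and the scene stay as the last step left them, time stands still between calls to the robot, and variables do not carry over. Pictures are saved under pics/ and viewed, and the job is handed in when it is done.

Besides the shell and the picture viewer there is one more tool, called after "Call:" as name(argument=value, ...) on one line, values as JSON. drive_tool: Moves the arm, as the interface text tells. Its arguments: {"type":"object","properties":{"rows":{"type":"array","items":{"type":"number"}},"newtons":{"type":"number"}},"required":["rows"]}

```bash
ls; mkdir -p pics; python3 - <<'E'
from rig import r, grab_frame, camera_params, sign_off
import cv2
print(r.sense())
for n in ["side","top","wrist"]:
    p=camera_params(n); print(n,p)
    cv2.imwrite(f"pics/{n}0.png",grab_frame(n)[:,:,::-1])
E
```

```text
pics
{'clock': 0.0, 'qpos': array([-1.22438389e+00,  3.53626083e-01,  1.63413563e+00,  2.45903194e-05,
        1.15518088e+00, -2.43463818e-03]), 'qvel': array([ 2.17421058e-03,  6.19950681e-04,  1.06935850e-04,  7.28322730e-06,
        3.42198220e-04, -7.02118917e-04]), 'joint_efforts': array([-1.89687511e-03, -6.05255771e+01, -3.42065012e+01, -2.03396730e-04,
        9.62781633e-03, -5.79021162e-05]), 'eef_pos': array([ 213.46172445, -586.91815879,  230.57481318]), 'tcp_rot': array([-1.58988462,  1.5694462 ,  1.90054517]), 'contact_force': array([ 0.6612029 , -0.47736308, -0.84919873]), 'wrist_torque': array([ 0.05268612, -0.00109163, -0.00323913]), 'opening': 0.9972624528950775}
side {'vertical_fov': 53.99806382943826, 'cx': 252.10754758906688, 'cy': 192.7789604349543, 'k1': 0.006907967743926342, 'pose': array([[-9.82570099e-01, -1.77055073e-01,  5.66348041e-02,
         5.42915043e+02],
       [-1.85889318e-01,  9.34076330e-01, -3.04871402e-01,
         2.73227152e+02],
       [ 1.07779849e-03, -3.10085329e-01, -9.50708119e-01,
         9.78000313e+02],
       [ 0.00000000e+00,  
[... 314 characters left out ...]
, -1.02232902e-02,
        -1.29562480e+01],
       [ 8.83607249e-03, -1.07840696e-01, -9.94128919e-01,
         1.29580631e+03],
       [ 0.00000000e+00,  0.00000000e+00,  0.00000000e+00,
         1.00000000e+00]])}
wrist {'vertical_fov': 58.953685461431604, 'cx': 252.92217519761655, 'cy': 193.3149169299583, 'k1': -0.02285134473715416, 'tool_from_camera': array([[ 2.93530011e-04, -2.80827071e-01,  9.59758339e-01,
        -1.42254127e+02],
       [ 9.99999880e-01, -2.93373900e-04, -3.91679128e-04,
         2.08399273e-01],
       [ 3.91562149e-04,  9.59758339e-01,  2.80826951e-01,
        -7.06494210e+01],
       [ 0.00000000e+00,  0.00000000e+00,  0.00000000e+00,
         1.00000000e+00]])}
```

View pics/side0.png

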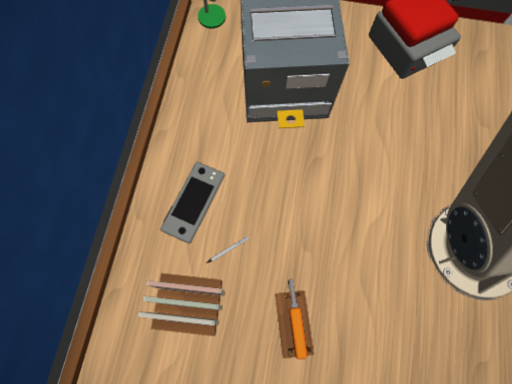

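View pics/top0.png

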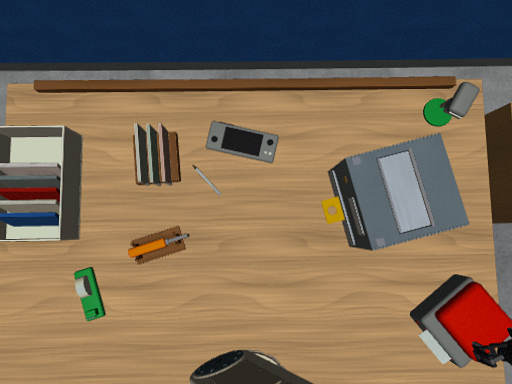

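View pics/wrist0.png

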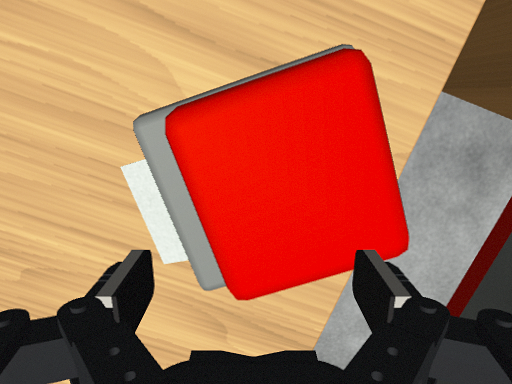

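```bash
cat > h.py <<'E'
import numpy as np, cv2
from scipy.spatial.transform import Rotation as R
from rig import r, grab_frame, camera_params, sign_off
def K(p,h=384):
    f=h/2/np.tan(np.radians(p["vertical_fov"]/2)); return f
def pose(n,s=None):
    p=camera_params(n)
    if n!="wrist": return p,p["pose"]
    s=s or r.sense(); T=np.eye(4); T[:3,:3]=R.from_euler("xyz",s["tcp_rot"]).as_matrix(); T[:3,3]=s["eef_pos"]
    return p,T@p["tool_from_camera"]
def ray(n,uv,s=None):
    p,T=pose(n,s); f=K(p)
    Km=np.array([[f,0,p["cx"]],[0,f,p["cy"]],[0,0,1]])
    d=cv2.undistortPoints(np.array(uv,float).reshape(-1,1,2),Km,np.array([p["k1"],0,0,0])).reshape(-1,2)
    D=np.c_[d,np.ones(len(d))]@T[:3,:3].T
    return T[:3,3],D
def plane(n,uv,z,s=None):
    o,D=ray(n,uv,s); return o+D*((z-o[2])/D[:,2])[:,None]
def proj(n,X,s=None):
    p,T=pose(n,s); f=K(p); Xc=(np.atleast_2d(X)-T[:3,3])@T[:3,:3]
    d=Xc[:,:2]/Xc[:,2:]; r2=(d**2).sum(1,keepdims=True)
    return d*(1+p["k1"]*r2)*f+[p["cx"],p["cy"]]
def tri(a,b):
    A=np.zeros((3,3));v=np.zeros(3)
    for o,d in(a,b):
        d=d/np.linalg.norm(d);M=np.eye(3)-np.outer(d,d);A+=M;v+=M@o
    return np.linalg.solve(A,v)
def mask(im,lo,hi): # im rgb
    return cv2.inRange(cv2.cvtColor(im,cv2.COLOR_RGB2HSV),lo,hi)
def big(m):
    c,_=cv2.findContours(m,cv2.RETR_EXTERNAL,cv2.CHAIN_APPROX_NONE); return max(c,key=cv2.contourArea)
ORANGE=((8,150,100),(18,255,255)); YELLOW=((20,150,120),(32,255,255))
E
python3 - <<'E'
from h import *
s=r.sense(); print(R.from_euler("xyz",s["tcp_rot"]).as_matrix().round(3))
for n in("side","top"):
    im=cv2.imread(f"pics/{n}0.png")[:,:,::-1].copy()
    for nm,c,z in(("orange",ORANGE,78),("yellow",YELLOW,64)):
        m=mask(im,*c); k=big(m); rr=cv2.minAreaRect(k); b=cv2.boxPoints(rr)
        print(n,nm,cv2.contourArea(k),b.round(1).tolist())
        print(plane(n,[rr[0]],z).round(1), plane(n,b,z).round(1).tolist())
    x=cv2.resize(im[:,:,::-1],None,fx=1,fy=1)
im=cv2.imread("pics/top0.png"); a=cv2.resize(im[210:280,110:210],(700,490),interpolation=cv2.INTER_CUBIC); cv2.imwrite("pics/t_hook.png",a)
a=cv2.resize(im[125:265,305:480],(700,560),interpolation=cv2.INTER_CUBIC); cv2.imwrite("pics/t_box.png",a)
E
```

```text
[[-0.     0.342 -0.94 ]
 [ 0.001 -0.94  -0.342]
 [-1.    -0.001  0.   ]]
side orange 3349.0 [[59.20000076293945, 382.79998779296875], [180.5, -2.0], [190.8000030517578, 1.2000000476837158], [69.5, 386.0]]
[[910.4  42.   78. ]] [[924.0, 483.9, 78.0], [923.2, -581.9, 78.0], [889.9, -575.8, 78.0], [900.3, 485.9, 78.0]]
side yellow 414.5 [[277.0, 110.0], [304.0, 110.0], [304.0, 127.0], [277.0, 127.0]]
[[ 534.1 -248.6   64. ]] [[574.6, -267.6, 64.0], [501.8, -281.5, 64.0], [494.3, -229.9, 64.0], [566.0, -216.3, 64.0]]
top orange 2744.5 [[33.900001525878906, 81.0], [455.0, 76.4000015258789], [455.1000061035156, 84.80000305175781], [34.0, 89.30000305175781]]
[[917.2   4.1  78. ]] [[927.3, 626.0, 78.0], [929.0, -625.2, 78.0], [903.4, -624.0, 78.0], [902.0, 624.8, 78.0]]
top yellow 407.0 [[320.29998779296875, 200.5], [337.70001220703125, 195.5], [344.5, 219.3000030517578], [327.1000061035156, 224.3000030517578]]
[[ 535.5 -249.1   64. ]] [[563.5, -214.5, 64.0], [577.5, -266.2, 64.0], [507.7, -283.6, 64.0], [493.8, -232.2, 64.0]]
```

View pics/t_hook.png

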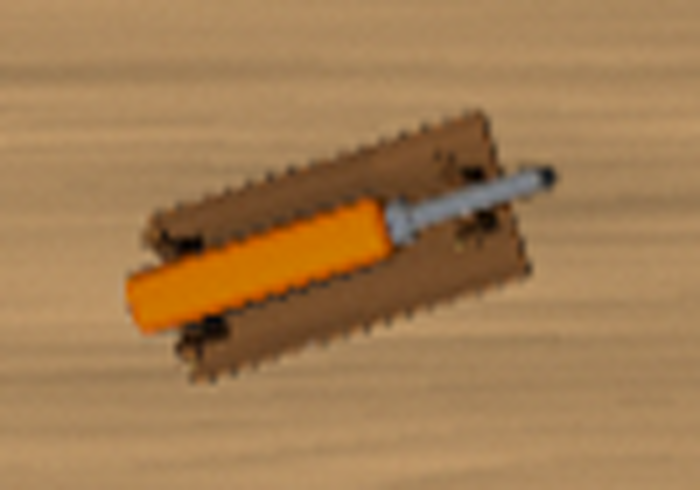

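View pics/t_box.png

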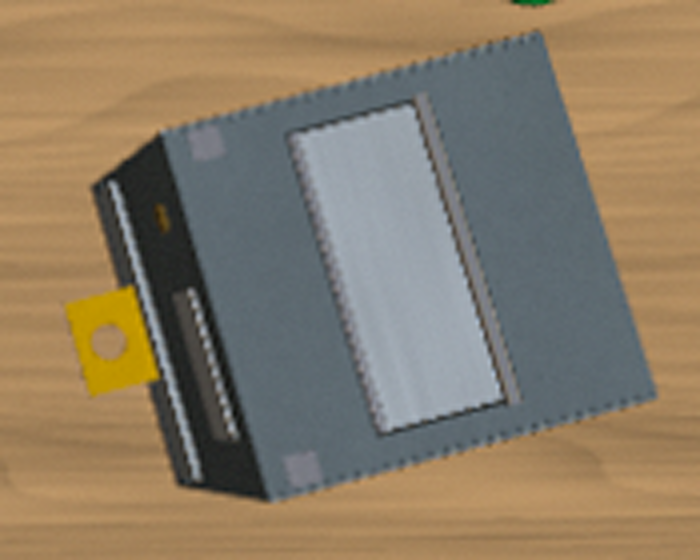

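```bash
python3 - <<'E'
from h import *
# box top
P=plane("top",[(345.75,158.1),(440.25,133),(469,224.5),(372.5,250)],250); print(P.round(1)); 
for i,j in((0,1),(3,2),(3,0),(2,1)):
    d=P[j]-P[i]; print(np.linalg.norm(d).round(1),np.degrees(np.arctan2(d[1],d[0])).round(2))
c=P.mean(0); print("box c",c)
rays={}
for n in("side","top"):
    im=cv2.imread(f"pics/{n}0.png")[:,:,::-1].copy()
    m=mask(im,*ORANGE)
    roi=np.zeros_like(m)
    if n=="top": roi[225:275,115:200]=255
    else: roi[290:370,270:320]=255
    k=big(m&roi); rr=cv2.minAreaRect(k); b=cv2.boxPoints(rr); print(n,"handle",rr); P=plane(n,b,78 ); print(P.round(1).tolist())
    if n=="top":
        c=P.mean(0); e=[P[1]-P[0],P[2]-P[1]]; 
        for d in e: print(np.linalg.norm(d),np.degrees(np.arctan2(d[1],d[0])))
    rays[n]=ray(n,[rr[0]])
    # hole: non-yellow inside tab
    y=mask(im,*YELLOW); k=big(y); f=np.zeros_like(y); cv2.drawContours(f,[k],-1,255,-1); hm=f&~y
    mm=cv2.moments(hm,True); u=(mm["m10"]/mm["m00"],mm["m01"]/mm["m00"]); print(n,"hole",u,mm["m00"],plane(n,[u],64).round(1))
a=[(o,d[0]) for o,d in rays.values()]; print("handle tri",tri(*a))
# rest corners in top, z=8
pr=np.array([(480,112),(528,270),(200,380),(148,235)])/7+[110,210]
P=plane("top",pr,8); print("rest",P.round(1).tolist())
im=cv2.imread("pics/side0.png"); cv2.imwrite("pics/s_hook.png",cv2.resize(im[270:370,250:340],(540,600),interpolation=cv2.INTER_CUBIC))
E
```

```text
[[ 657.2 -251.4  250. ]
 [ 718.5 -492.8  250. ]
 [ 487.2 -549.5  250. ]
 [ 427.5 -308.7  250. ]]
249.0 -75.75
248.1 -76.09
236.8 14.01
238.2 13.78
box c [ 572.62676538 -400.6038762   250.        ]
side handle ((293.9148254394531, 325.6113586425781), (67.13916778564453, 29.670751571655273), 82.40535736083984)
[[499.3, 217.1, 78.0], [433.9, 195.7, 78.0], [394.4, 332.4, 78.0], [456.7, 352.3, 78.0]]
side hole (290.41509433962267, 119.32075471698113) 53.0 [[ 534.  -246.1   64. ]]
top handle ((154.9896697998047, 245.7532958984375), (24.472864151000977, 55.83278274536133), 72.34988403320312)
[[449.6, 350.9, 78.0], [495.5, 200.0, 78.0], [428.9, 178.3, 78.0], [383.7, 328.5, 78.0]]
157.76327993556654 -73.08595007550686
70.02000597715744 -161.99543118356328
top hole (331.6271186440678, 210.0) 59.0 [[ 535.2 -246.8   64. ]]
handle tri [438.49457572 276.73346399  23.35783871]
rest [[495.1, 210.1, 8.0], [427.0, 188.9, 8.0], [382.5, 328.9, 8.0], [444.4, 352.4, 8.0]]
```

View pics/s_hook.png

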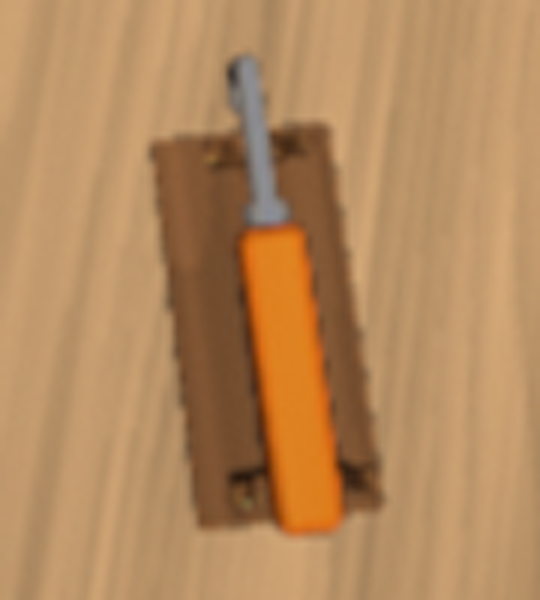

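```bash
python3 - <<'E'
from h import *
for n in("side","top"):
    im=cv2.imread(f"pics/{n}0.png")[:,:,::-1].copy()
    roi=np.zeros(im.shape[:2],np.uint8)
    if n=="top": roi[225:275,115:200]=255
    else: roi[290:370,270:320]=255
    m=mask(im,(8,200,170),(20,255,255))&roi
    k=big(m); rr=cv2.minAreaRect(k); b=cv2.boxPoints(rr); print(n,"handle",rr); P=plane(n,b,77 ); print(P.round(1).tolist(),P.mean(0))
    for d in (P[1]-P[0],P[2]-P[1]): print(np.linalg.norm(d),np.degrees(np.arctan2(d[1],d[0])))
# steel tip in top crop ~ (550,176)/7
tip=plane("top",[np.array((553,176))/7+[110,210]],70); print(tip)
tip=plane("side",[np.array((243,58))/6+[250,270]],70); print(tip)
E
```

```text
side handle ((298.5400390625, 332.7799987792969), (50.62884521484375, 10.465180397033691), 81.8698959350586)
[[460.3, 241.4, 77.0], [437.6, 233.8, 77.0], [406.7, 335.2, 77.0], [428.6, 342.4, 77.0]] [433.29397969 288.20823293  77.        ]
24.018660715253034 -161.52436453958148
105.97682674205224 106.94944021685768
top handle ((146.2757110595703, 247.85780334472656), (7.990238189697266, 37.3331184387207), 72.18110656738281)
[[429.1, 343.4, 77.0], [459.8, 242.9, 77.0], [438.2, 235.6, 77.0], [407.6, 336.0, 77.0]] [433.66455187 289.46462136  77.        ]
105.11614406529931 -72.9732379126575
22.841512152659188 -161.57934579708504
[[467.78557075 169.14817554  70.        ]]
[[468.08322172 176.8135946   70.        ]]
```

```bash
cat >> h.py <<'E'
def plan(target,turn,n,fing,hold=0,zdir=None):
    """rows for straight move to target (world mm) with turn deg about tool x; zdir: wanted yaw (deg) of tool z, levelled"""
    s=r.sense(); M=R.from_euler("xyz",s["tcp_rot"]).as_matrix(); d=M.T@(np.array(target)-s["eef_pos"])
    rv=np.array([turn,0,0.])
    if zdir is not None:
        a=np.radians(zdir); z=np.array([np.cos(a),np.sin(a),0]); x=np.array([0,0,-1.]); G=np.c_[x,np.cross(z,x),z]
        rv=R.from_matrix(M.T@G).as_rotvec(degrees=True)
    print("pos",s["eef_pos"].round(1),"zyaw",np.degrees(np.arctan2(M[1,2],M[0,2])).round(2),"tilt x",M[:,0].round(4),"q",np.degrees(s["qpos"]).round(1),"t",round(s["clock"],2),"F",s["contact_force"].round(2),"op",round(s["opening"],3))
    print("total",d.round(1),rv.round(2))
    for i in range(1,n+1): print([round(float(v),1) for v in np.r_[d*i/n,rv*i/n]]+[fing],end=",\n")
E
python3 -c "
from h import *
plan((300,-250,280),-90,10,100)"
```

```text
pos [ 213.5 -587.   230.7] zyaw -160.01 tilt x [-4.e-04  1.e-03 -1.e+00] q [-70.2  20.3  93.6  -0.   66.2  -0.1] t 0.15 F [ 0.03 -0.02 -0.16] op 0.997
total [ -49.  -287.2 -196.5] [-90.   0.   0.]
[-4.9, -28.7, -19.7, -9.0, 0.0, 0.0, 100],
[-9.8, -57.4, -39.3, -18.0, 0.0, 0.0, 100],
[-14.7, -86.2, -59.0, -27.0, 0.0, 0.0, 100],
[-19.6, -114.9, -78.6, -36.0, 0.0, 0.0, 100],
[-24.5, -143.6, -98.3, -45.0, 0.0, 0.0, 100],
[-29.4, -172.3, -117.9, -54.0, 0.0, 0.0, 100],
[-34.3, -201.1, -137.6, -63.0, 0.0, 0.0, 100],
[-39.2, -229.8, -157.2, -72.0, 0.0, 0.0, 100],
[-44.1, -258.5, -176.9, -81.0, 0.0, 0.0, 100],
[-49.0, -287.2, -196.5, -90.0, 0.0, 0.0, 100],
```

Call:
drive_tool(rows=[-5, -29, -20, -9, 0, 0, 100, -10, -57, -39, -18, 0, 0, 100, -15, -86, -59, -27, 0, 0, 100, -20, -115, -79, -36, 0, 0, 100, -25, -144, -98, -45, 0, 0, 100, -30, -172, -118, -54, 0, 0, 100, -34, -201, -138, -63, 0, 0, 100, -39, -230, -157, -72, 0, 0, 100, -44, -259, -177, -81, 0, 0, 100, -49, -287, -197, -90, 0, 0, 100])

```text
clock: 1.4
eef_pos: [300.5, -248.9, 280.1]
tcp_rot: [3.109, 1.57, 1.892]
contact_force: [1.2, 0.4, 0.2]
opening: 1.002
```

```bash
python3 -c "
from h import *
plan((420,30,280),-90,10,100)"
```

```text
pos [ 300.5 -248.9  280.1] zyaw -69.73 tilt x [-4.0e-04  1.1e-03 -1.0e+00] q [-39.9  -4.7 116.5   0.   68.3 -60.2] t 1.4 F [1.21 0.45 0.19] op 1.002
total [   0.4  208.7 -220.2] [-90.   0.   0.]
[0.0, 20.9, -22.0, -9.0, 0.0, 0.0, 100],
[0.1, 41.7, -44.0, -18.0, 0.0, 0.0, 100],
[0.1, 62.6, -66.1, -27.0, 0.0, 0.0, 100],
[0.1, 83.5, -88.1, -36.0, 0.0, 0.0, 100],
[0.2, 104.3, -110.1, -45.0, 0.0, 0.0, 100],
[0.2, 125.2, -132.1, -54.0, 0.0, 0.0, 100],
[0.3, 146.1, -154.1, -63.0, 0.0, 0.0, 100],
[0.3, 166.9, -176.2, -72.0, 0.0, 0.0, 100],
[0.3, 187.8, -198.2, -81.0, 0.0, 0.0, 100],
[0.4, 208.7, -220.2, -90.0, 0.0, 0.0, 100],
```

Call:
drive_tool(rows=[0, 21, -22, -9, 0, 0, 100, 0, 42, -44, -18, 0, 0, 100, 0, 63, -66, -27, 0, 0, 100, 0, 83, -88, -36, 0, 0, 100, 0, 104, -110, -45, 0, 0, 100, 0, 125, -132, -54, 0, 0, 100, 0, 146, -154, -63, 0, 0, 100, 0, 167, -176, -72, 0, 0, 100, 0, 188, -198, -81, 0, 0, 100, 0, 209, -220, -90, 0, 0, 100])

```text
clock: 2.65
eef_pos: [420.5, 30.9, 280.3]
tcp_rot: [1.648, 1.57, 2.007]
contact_force: [-0.1, -0.2, 0.1]
opening: 0.996
```

```bash
python3 -c "
from h import *
plan((439.3,269.7,220),0,9,100,zdir=107)"
```

```text
pos [420.5  30.9 280.3] zyaw 20.57 tilt x [-5.e-04  1.e-03 -1.e+00] q [ 4.000e+00 -1.500e+00  1.134e+02  1.000e-01  6.810e+01 -1.066e+02] t 2.65 F [-0.14 -0.18  0.09] op 0.996
total [ 60.5 216.9 101.5] [-8.643e+01  5.000e-02 -6.000e-02]
[6.7, 24.1, 11.3, -9.6, 0.0, -0.0, 100],
[13.4, 48.2, 22.5, -19.2, 0.0, -0.0, 100],
[20.2, 72.3, 33.8, -28.8, 0.0, -0.0, 100],
[26.9, 96.4, 45.1, -38.4, 0.0, -0.0, 100],
[33.6, 120.5, 56.4, -48.0, 0.0, -0.0, 100],
[40.3, 144.6, 67.6, -57.6, 0.0, -0.0, 100],
[47.1, 168.7, 78.9, -67.2, 0.0, -0.0, 100],
[53.8, 192.8, 90.2, -76.8, 0.0, -0.0, 100],
[60.5, 216.9, 101.5, -86.4, 0.0, -0.1, 100],
```

Call:
drive_tool(rows=[7, 24, 11, -9.6, 0, 0, 100, 13, 48, 22, -19.2, 0, 0, 100, 20, 72, 34, -28.8, 0, 0, 100, 27, 96, 45, -38.4, 0, 0, 100, 34, 120, 56, -48, 0, 0, 100, 40, 145, 68, -57.6, 0, 0, 100, 47, 169, 79, -67.2, 0, 0, 100, 54, 193, 90, -76.8, 0, 0, 100, 60.5, 217, 101.5, -86.4, 0, 0, 100, 60.5, 217, 101.5, -86.4, 0, 0, 100])

```text
clock: 3.9
eef_pos: [439.0, 270.8, 219.3]
tcp_rot: [0.859, 1.569, 2.728]
contact_force: [-0.7, -0.9, -0.4]
opening: 0.998
```

```bash
python3 - <<'E'
from h import *
import json
s=r.sense(); im=grab_frame("wrist"); cv2.imwrite("pics/w1.png",im[:,:,::-1])
print(s["eef_pos"],np.degrees(s["qpos"]).round(1))
m=mask(im,(8,200,170),(20,255,255)); k=big(m); rr=cv2.minAreaRect(k); b=cv2.boxPoints(rr); print(rr)
P=plane("wrist",b,78,s); print(P.round(1).tolist(),P.mean(0))
for d in (P[1]-P[0],P[2]-P[1]): print(np.linalg.norm(d),np.degrees(np.arctan2(d[1],d[0])))
E
```

```text
[438.96811056 270.84464148 219.33723004] [ 3.150e+01  1.130e+01  1.075e+02  1.000e-01  6.130e+01 -1.657e+02]
((252.5, 197.0), (116.0, 27.0), 90.0)
[[459.6, 240.1, 78.0], [438.2, 233.5, 78.0], [405.9, 334.7, 78.0], [429.6, 341.9, 78.0]] [433.33230687 287.53108588  78.        ]
22.446582606497337 -162.94680407165913
106.18479709749009 107.68928962413754
```

View pics/w1.png

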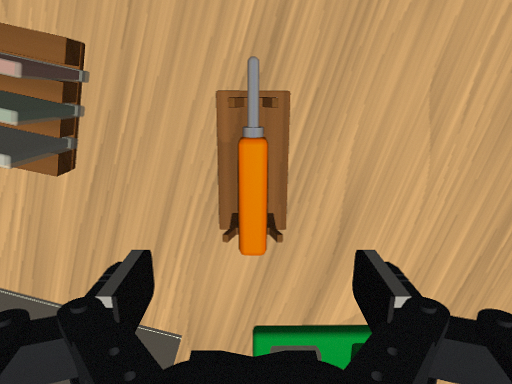

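Call:
drive_tool(rows=[25, 0, 0, 0, 0, 0, 100, 50, 0, 0, 0, 0, 0, 100, 75, 0, 0, 0, 0, 0, 80, 100, 0, 0, 0, 0, 0, 70, 125, 0, 0, 0, 0, 0, 70, 145, 0, 0, 0, 0, 0, 70, 160, 0, 0, 0, 0, 0, 65, 170, 0, 0, 0, 0, 0, 60, 173, 0, 0, 0, 0, 0, 60, 173, 0, 0, 0, 0, 0, 60])

```text
clock: 5.2
eef_pos: [438.8, 270.1, 46.9]
tcp_rot: [0.923, 1.57, 2.789]
contact_force: [0.6, -0.4, -0.5]
opening: 0.599
```

```bash
python3 - <<'E'
from h import *
s=r.sense(); im=grab_frame("wrist"); cv2.imwrite("pics/w2.png",im[:,:,::-1]); print(s["eef_pos"],s["contact_force"],s["opening"])
E
```

```text
[438.83900951 270.05288369  46.85347644] [ 0.64509071 -0.3604125  -0.49176691] 0.598690077224071
```

View pics/w2.png

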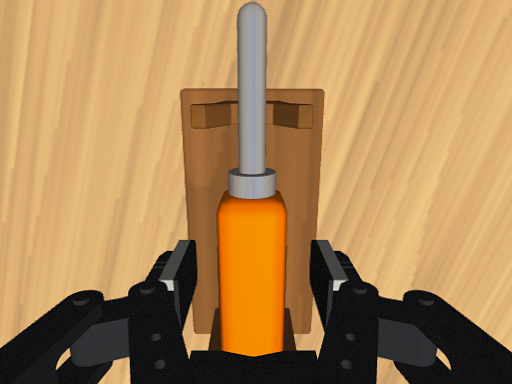

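Call:
drive_tool(rows=[0, 0, 0, 0, 0, 0, 35, 0, 0, 0, 0, 0, 0, 20, 0, 0, 0, 0, 0, 0, 0, 0, 0, 0, 0, 0, 0, 0, 0, 0, 0, 0, 0, 0, 0, 0, 0, 0, 0, 0, 0, 0], newtons=100)

```text
clock: 6.0
eef_pos: [439.3, 270.4, 47.8]
tcp_rot: [-0.404, 1.57, 1.462]
contact_force: [-0.6, -1.3, 7.0]
opening: 0.292
```

```bash
python3 - <<'E'
from h import *
s=r.sense();M=R.from_euler("xyz",s["tcp_rot"]).as_matrix(); print(s["eef_pos"],s["contact_force"],s["opening"],s["tcp_rot"],M.round(4),np.degrees(np.arctan2(M[1,2],M[0,2])))
E
```

```text
[439.3375404  270.41624038  47.79214212] [-0.56089034 -1.30813816  7.04878741] 0.292244627819009 [-0.40376936  1.56965953  1.46234059] [[ 1.000e-04 -9.567e-01 -2.910e-01]
 [ 1.100e-03 -2.910e-01  9.567e-01]
 [-1.000e+00 -4.000e-04  1.000e-03]] 106.92023786507077
```

Call:
drive_tool(rows=[-5, 0, 0, 0, 0, 0, 0, -15, 0, 0, 0, 0, 0, 0, -30, 0, 0, 0, 0, 0, 0, -50, 0, 0, 0, 0, 0, 0, -75, 0, 0, 0, 0, 0, 0, -105, 0, 0, 0, 0, 0, 0, -140, 0, 0, 8, 0, 0, 0, -175, 0, 0, 16, 0, 0, 0, -200, 0, 0, 25, 0, 0, 0, -200, 0, 0, 35, 0, 0, 0])

```text
clock: 7.25
eef_pos: [440.3, 270.8, 251.2]
tcp_rot: [-0.54, 1.565, 0.71]
contact_force: [0.4, -0.1, -0.9]
opening: 0.288
```

```bash
python3 - <<'E'
from h import *
plan((440,120,270),100,10,0)
im=grab_frame("wrist"); cv2.imwrite("pics/w3.png",im[:,:,::-1])
E
```

```text
pos [440.3 270.8 251.2] zyaw 71.6 tilt x [ 0.0043  0.0037 -1.    ] q [ 3.140e+01  9.200e+00  1.056e+02  1.000e-01  6.480e+01 -1.302e+02] t 7.25 F [ 0.43 -0.12 -0.9 ] op 0.288
total [ -19.4  -47.4 -143.1] [100.   0.   0.]
[-1.9, -4.7, -14.3, 10.0, 0.0, 0.0, 0],
[-3.9, -9.5, -28.6, 20.0, 0.0, 0.0, 0],
[-5.8, -14.2, -42.9, 30.0, 0.0, 0.0, 0],
[-7.8, -18.9, -57.2, 40.0, 0.0, 0.0, 0],
[-9.7, -23.7, -71.5, 50.0, 0.0, 0.0, 0],
[-11.6, -28.4, -85.8, 60.0, 0.0, 0.0, 0],
[-13.6, -33.1, -100.2, 70.0, 0.0, 0.0, 0],
[-15.5, -37.9, -114.5, 80.0, 0.0, 0.0, 0],
[-17.4, -42.6, -128.8, 90.0, 0.0, 0.0, 0],
[-19.4, -47.4, -143.1, 100.0, 0.0, 0.0, 0],
```

View pics/w3.png

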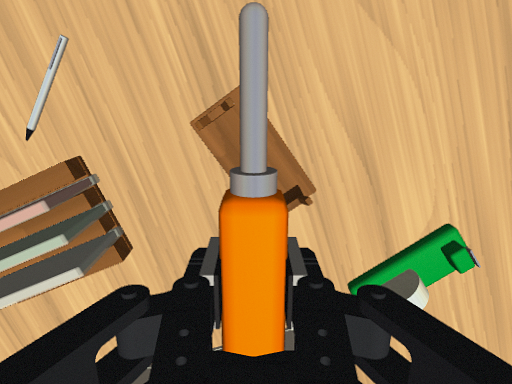

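Call:
drive_tool(rows=[-2, -5, -14, 10, 0, 0, 0, -4, -9, -29, 20, 0, 0, 0, -6, -14, -43, 30, 0, 0, 0, -8, -19, -57, 40, 0, 0, 0, -10, -24, -71, 50, 0, 0, 0, -12, -28, -86, 60, 0, 0, 0, -14, -33, -100, 70, 0, 0, 0, -16, -38, -114, 80, 0, 0, 0, -17, -43, -129, 90, 0, 0, 0, -19, -47, -143, 100, 0, 0, 0])

```text
clock: 8.55
eef_pos: [437.4, 119.2, 269.0]
tcp_rot: [1.298, 1.567, 0.791]
contact_force: [0.9, 0.0, -2.3]
opening: 0.291
```

```bash
python3 - <<'E'
from h import *
plan((460,0,290),100,10,0)
E
```

```text
pos [437.4 119.2 269. ] zyaw -29.05 tilt x [ 0.0026  0.0026 -1.    ] q [ 1.500e+01  2.200e+00  1.112e+02  1.000e-01  6.640e+01 -4.600e+01] t 8.55 F [ 0.9   0.04 -2.26] op 0.291
total [-21.3 -93.2  77.7] [100.   0.   0.]
[-2.1, -9.3, 7.8, 10.0, 0.0, 0.0, 0],
[-4.3, -18.6, 15.5, 20.0, 0.0, 0.0, 0],
[-6.4, -27.9, 23.3, 30.0, 0.0, 0.0, 0],
[-8.5, -37.3, 31.1, 40.0, 0.0, 0.0, 0],
[-10.6, -46.6, 38.8, 50.0, 0.0, 0.0, 0],
[-12.8, -55.9, 46.6, 60.0, 0.0, 0.0, 0],
[-14.9, -65.2, 54.4, 70.0, 0.0, 0.0, 0],
[-17.0, -74.5, 62.1, 80.0, 0.0, 0.0, 0],
[-19.1, -83.8, 69.9, 90.0, 0.0, 0.0, 0],
[-21.3, -93.2, 77.7, 100.0, 0.0, 0.0, 0],
```

Call:
drive_tool(rows=[-2, -9, 8, 10, 0, 0, 0, -4, -19, 16, 20, 0, 0, 0, -6, -28, 23, 30, 0, 0, 0, -8, -37, 31, 40, 0, 0, 0, -11, -47, 39, 50, 0, 0, 0, -13, -56, 47, 60, 0, 0, 0, -15, -65, 54, 70, 0, 0, 0, -17, -74, 62, 80, 0, 0, 0, -19, -84, 70, 90, 0, 0, 0, -21, -93, 78, 100, 0, 0, 0])

```text
clock: 9.8
eef_pos: [459.9, -0.4, 290.2]
tcp_rot: [3.07, 1.567, 0.815]
contact_force: [0.7, 0.7, -1.1]
opening: 0.29
```

```bash
python3 - <<'E'
from h import *
plan((505,-90,290),100,10,0)
E
```

```text
pos [ 4.599e+02 -4.000e-01  2.902e+02] zyaw -129.21 tilt x [ 0.0024  0.0026 -1.    ] q [ -0.4   1.7 108.9   0.2  69.2  38.8] t 9.8 F [ 0.68  0.73 -1.13] op 0.29
total [ 0.1 91.5 40.9] [100.   0.   0.]
[0.0, 9.2, 4.1, 10.0, 0.0, 0.0, 0],
[0.0, 18.3, 8.2, 20.0, 0.0, 0.0, 0],
[0.0, 27.5, 12.3, 30.0, 0.0, 0.0, 0],
[0.0, 36.6, 16.4, 40.0, 0.0, 0.0, 0],
[0.0, 45.8, 20.5, 50.0, 0.0, 0.0, 0],
[0.1, 54.9, 24.5, 60.0, 0.0, 0.0, 0],
[0.1, 64.1, 28.6, 70.0, 0.0, 0.0, 0],
[0.1, 73.2, 32.7, 80.0, 0.0, 0.0, 0],
[0.1, 82.4, 36.8, 90.0, 0.0, 0.0, 0],
[0.1, 91.5, 40.9, 100.0, 0.0, 0.0, 0],
```

Call:
drive_tool(rows=[0, 9, 4, 10, 0, 0, 0, 0, 18, 8, 20, 0, 0, 0, 0, 27, 12, 30, 0, 0, 0, 0, 37, 16, 40, 0, 0, 0, 0, 46, 20, 50, 0, 0, 0, 0, 55, 25, 60, 0, 0, 0, 0, 64, 29, 70, 0, 0, 0, 0, 73, 33, 80, 0, 0, 0, 0, 82, 37, 90, 0, 0, 0, 0, 91, 41, 100, 0, 0, 0])

```text
clock: 11.05
eef_pos: [504.2, -90.0, 290.4]
tcp_rot: [-1.368, 1.567, 0.912]
contact_force: [0.2, 0.1, -1.5]
opening: 0.29
```

```bash
python3 - <<'E'
from h import *
# box out dir 104.1; hole
a=np.radians(104.1); out=np.array([np.cos(a),np.sin(a)]); print(np.array([534.6,-246.8])+89.5*out)
p=np.array([534.6,-246.8])+(89.5)*out
plan((p[0],p[1],180),0,8,0,zdir=104.1)
E
```

```text
[ 512.79645645 -159.99645463]
pos [504.2 -90.  290.4] zyaw 130.64 tilt x [ 0.002   0.0026 -1.    ] q [-10.4   6.8 103.3   0.2  69.8 128.9] t 11.05 F [ 0.19  0.1  -1.5 ] op 0.29
total [110.2  39.4 -58.8] [26.54  0.08  0.17]
[13.8, 4.9, -7.4, 3.3, 0.0, 0.0, 0],
[27.6, 9.9, -14.7, 6.6, 0.0, 0.0, 0],
[41.3, 14.8, -22.1, 10.0, 0.0, 0.1, 0],
[55.1, 19.7, -29.4, 13.3, 0.0, 0.1, 0],
[68.9, 24.6, -36.8, 16.6, 0.1, 0.1, 0],
[82.7, 29.6, -44.1, 19.9, 0.1, 0.1, 0],
[96.4, 34.5, -51.5, 23.2, 0.1, 0.2, 0],
[110.2, 39.4, -58.8, 26.5, 0.1, 0.2, 0],
```

```bash
python3 - <<'E'
from h import *
a=np.radians(104.1); out=np.array([np.cos(a),np.sin(a)])
p=np.array([534.6,-246.8])+(129.5)*out
plan((p[0],p[1],150),0,8,0,zdir=104.1)
E
```

```text
pos [504.2 -90.  290.4] zyaw 130.64 tilt x [ 0.002   0.0026 -1.    ] q [-10.4   6.8 103.3   0.2  69.8 128.9] t 11.05 F [ 0.19  0.1  -1.5 ] op 0.29
total [140.3  21.7 -23.1] [26.54  0.08  0.17]
[17.5, 2.7, -2.9, 3.3, 0.0, 0.0, 0],
[35.1, 5.4, -5.8, 6.6, 0.0, 0.0, 0],
[52.6, 8.1, -8.7, 10.0, 0.0, 0.1, 0],
[70.2, 10.8, -11.5, 13.3, 0.0, 0.1, 0],
[87.7, 13.5, -14.4, 16.6, 0.1, 0.1, 0],
[105.2, 16.2, -17.3, 19.9, 0.1, 0.1, 0],
[122.8, 18.9, -20.2, 23.2, 0.1, 0.2, 0],
[140.3, 21.7, -23.1, 26.5, 0.1, 0.2, 0],
```

Call:
drive_tool(rows=[17, 3, -3, 3.3, 0, 0, 0, 35, 5, -6, 6.6, 0, 0, 0, 53, 8, -9, 10, 0, 0, 0, 70, 11, -12, 13.3, 0, 0, 0, 88, 13, -14, 16.6, 0, 0, 0, 105, 16, -17, 20, 0, 0, 0, 123, 19, -20, 23.2, 0.1, 0.2, 0, 140, 22, -23, 26.5, 0.1, 0.2, 0, 140, 22, -23, 26.5, 0.1, 0.2, 0, 140, 22, -23, 26.5, 0.1, 0.2, 0])

```text
clock: 12.3
eef_pos: [503.0, -121.3, 151.1]
tcp_rot: [-2.799, 1.57, -0.979]
contact_force: [0.4, -0.4, -0.9]
opening: 0.287
```

```bash
python3 - <<'E'
from h import *
s=r.sense(); im=grab_frame("wrist"); cv2.imwrite("pics/w4.png",im[:,:,::-1]); M=R.from_euler("xyz",s["tcp_rot"]).as_matrix()
print(s["eef_pos"],np.degrees(np.arctan2(M[1,2],M[0,2])),M[:,0].round(4))
y=mask(im,*YELLOW); k=big(y); rr=cv2.minAreaRect(k); b=cv2.boxPoints(rr); P=plane("wrist",b,64,s); print(rr,P.round(1).tolist())
for d in (P[1]-P[0],P[2]-P[1]): print(np.linalg.norm(d),np.degrees(np.arctan2(d[1],d[0])))
E
```

```text
[ 503.00540315 -121.348734    151.10861268] 104.26846289077854 [ 4.e-04 -6.e-04 -1.e+00]
((290.0, 18.0), (36.0, 44.0), 90.0) [[524.7, -246.7, 64.0], [498.8, -253.3, 64.0], [493.0, -233.9, 64.0], [519.5, -227.1, 64.0]]
26.745076170739384 -165.59753058451727
20.310711952433223 106.78689555614245
```

View pics/w4.png

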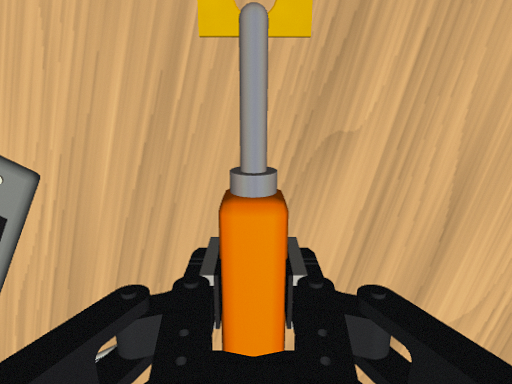

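Call:
drive_tool(rows=[10, 0, 10, 0, 0, 0, 0, 20, 0, 20, 0, 0, 0, 0, 30, 0, 30, 0, 0, 0, 0, 30, 0, 38, 0, 0, 0, 0, 30, 0, 38, 0, 0, 0, 0])

```text
clock: 12.98
eef_pos: [493.8, -83.9, 121.2]
tcp_rot: [-2.615, 1.57, -0.795]
contact_force: [0.9, 0.2, -1.3]
opening: 0.288
```

```bash
python3 - <<'E'
from h import *
s=r.sense(); im=grab_frame("wrist"); cv2.imwrite("pics/w5.png",im[:,:,::-1]); M=R.from_euler("xyz",s["tcp_rot"]).as_matrix()
print(s["eef_pos"],np.degrees(np.arctan2(M[1,2],M[0,2])),M[:,0].round(4))
cv2.imwrite("pics/w5c.png",cv2.resize(im[:120,180:340],(800,600),interpolation=cv2.INTER_CUBIC)[:,:,::-1])
E
```

```text
[493.77105209 -83.88598327 121.20694131] 104.30591164611707 [ 7.e-04 -7.e-04 -1.e+00]
```

View pics/w5.png

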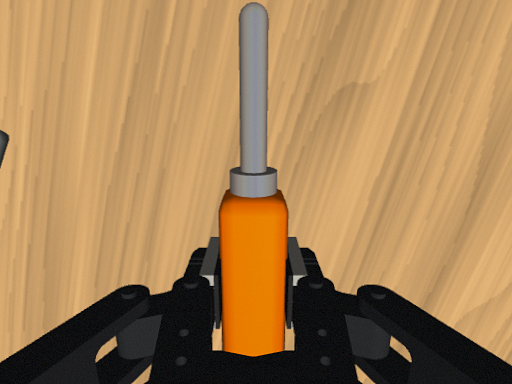

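View pics/w5c.png

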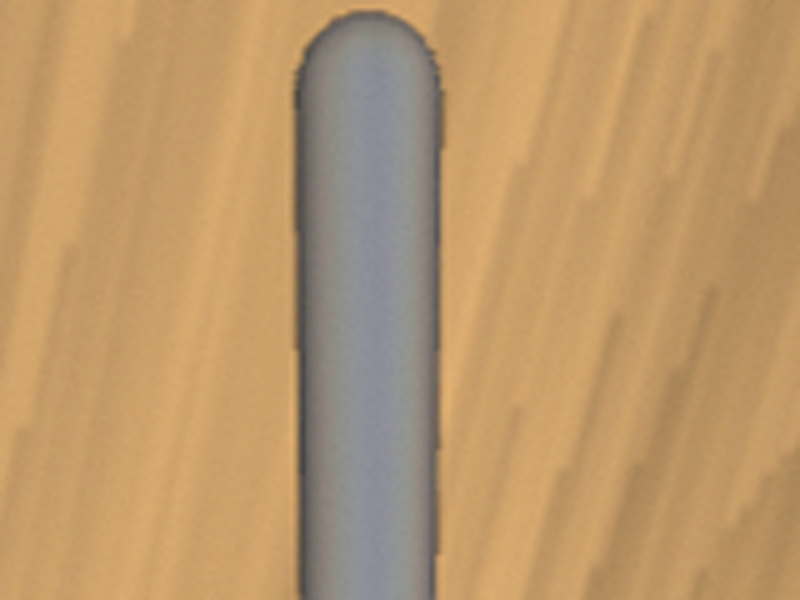

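```bash
python3 - <<'E'
from h import *
a=np.radians(104.1); out=np.array([np.cos(a),np.sin(a)]); ty=np.array([-out[1],out[0]])
p=np.array([534.6,-246.8])+(95)*out+30*ty
plan((p[0],p[1],130),0,5,0,zdir=104.1)
E
```

```text
pos [494.1 -84.3 121.4] zyaw 104.3 tilt x [ 1.2e-03 -9.0e-04 -1.0e+00] q [-9.800e+00  1.740e+01  1.142e+02 -1.000e-01  4.830e+01  1.559e+02] t 13.03 F [-0.14  0.16 -1.4 ] op 0.287
total [ -8.5  30.5 -72.4] [ 0.2  -0.07  0.05]
[-1.7, 6.1, -14.5, 0.0, -0.0, 0.0, 0],
[-3.4, 12.2, -29.0, 0.1, -0.0, 0.0, 0],
[-5.1, 18.3, -43.4, 0.1, -0.0, 0.0, 0],
[-6.8, 24.4, -57.9, 0.2, -0.1, 0.0, 0],
[-8.5, 30.5, -72.4, 0.2, -0.1, 0.1, 0],
```

Call:
drive_tool(rows=[-2, 6, -14, 0, 0, 0, 0, -4, 12, -29, 0, 0, 0, 0, -6, 18, -43, 0, 0, 0, 0, -8, 24, -58, 0.2, 0, 0, 0, -8.5, 30.5, -72, 0.2, 0, 0, 0, -8.5, 30.5, -72, 0.2, 0, 0, 0])

```text
clock: 13.78
eef_pos: [482.1, -162.8, 130.0]
tcp_rot: [-2.456, 1.569, -0.64]
contact_force: [-0.2, -0.6, -1.2]
opening: 0.287
```

```bash
python3 - <<'E'
from h import *
s=r.sense(); im=grab_frame("wrist"); cv2.imwrite("pics/w6.png",im[:,:,::-1]); M=R.from_euler("xyz",s["tcp_rot"]).as_matrix()
print(s["eef_pos"],np.degrees(np.arctan2(M[1,2],M[0,2])),M[:,0].round(4))
cv2.imwrite("pics/w6c.png",cv2.resize(im[:120,130:290],(800,600),interpolation=cv2.INTER_CUBIC)[:,:,::-1])
E
```

```text
[ 482.07285527 -162.76328434  129.96771377] 103.99642810533001 [ 0.0013 -0.001  -1.    ]
```

View pics/w6.png

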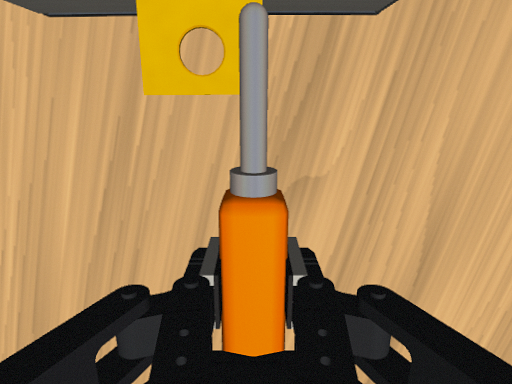

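View pics/w6c.png

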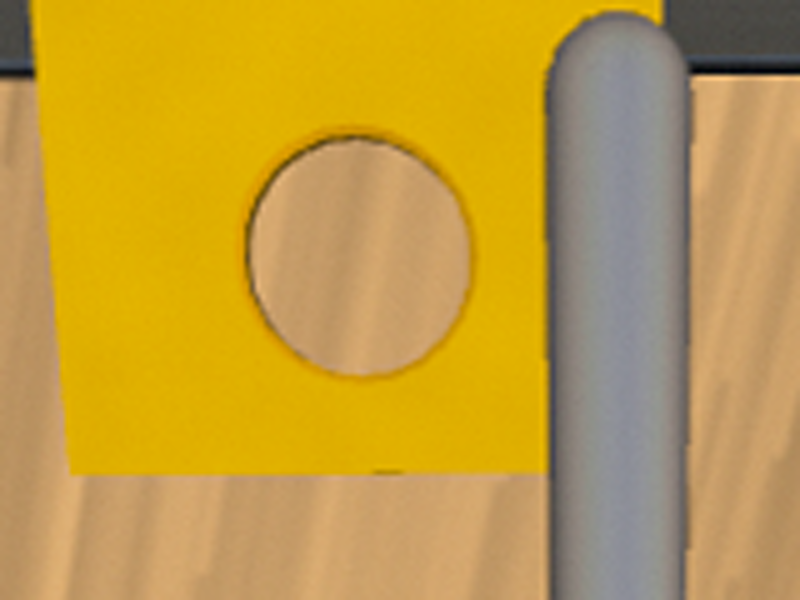

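```bash
python3 - <<'E'
from h import *
import pickle
im=cv2.imread("pics/w6.png")[:,:,::-1].copy()
s=r.sense(); print(s["clock"],s["eef_pos"])
M=R.from_euler("xyz",s["tcp_rot"]).as_matrix()
def tool(P): return (P-s["eef_pos"])@M
y=mask(im,(15,180,60),(35,255,255)); y[100:]=0
k=big(y); f=np.zeros_like(y); cv2.drawContours(f,[k],-1,255,-1)
hm=f&~y; hm=cv2.morphologyEx(hm,cv2.MORPH_OPEN,np.ones((3,3),np.uint8)); k=big(hm); (c,ax,an)=cv2.fitEllipse(k); print("ell",c,ax,an)
H=plane("wrist",[c],64,s); print("hole world",H,"tool",tool(H))
W=plane("wrist",k.reshape(-1,2),64,s)[:,:2]; print("hole by contour",cv2.minEnclosingCircle(W.astype(np.float32)), W.mean(0))
# tab edge
e=[(144.5,94.6),(238,94)]
ys=[]
for u in range(150,236,5):
    col=y[60:110,u]; ys.append((u,60+np.nonzero(col)[0].max()+.5))
P=plane("wrist",ys,64,s); v=cv2.fitLine(P[:,:2].astype(np.float32),cv2.DIST_L2,0,.01,.01).ravel(); print("edge yaw",np.degrees(np.arctan2(v[1],v[0])), "outer edge dist to hole",np.cross(v[:2],H[0,:2]-v[2:]))
# shank axis: column edges by grey at rows 30..150
hsv=cv2.cvtColor(im,cv2.COLOR_RGB2HSV); g=(hsv[:,:,1]<75).astype(np.uint8)
o,_=ray("wrist",[c],s)
ce=[]
for v_ in range(20,160,10):
    cols=np.nonzero(g[v_,225:285])[0]+225; ce.append(((cols.min()+cols.max())/2,v_)); 
print([(a,int(b)) for a,b in ce], "w",cols.min(),cols.max())
zt=s["eef_pos"][2]+19
P=tool(plane("wrist",ce,zt,s)); print("axis tool y,z:",P[:, 1:].round(2).tolist())
T=tool(plane("wrist",[(253.8,2.2)],zt,s)); print("tip",T)
C=tool(plane("wrist",[(253.5,168)],zt,s)); print("collar front",C)
E
```

```text
13.825 [ 482.06357853 -162.07873508  129.87814081]
ell (201.3568878173828, 50.88528823852539) (43.36946105957031, 46.54624938964844) 168.98049926757812
hole world [[ 533.17175348 -247.71763489   64.        ]] tool [[ 65.99153338 -28.78467152 -95.40731813]]
hole by contour ((533.1543579101562, -247.4532470703125), 12.712273597717285) [ 533.1063839  -247.61370836]
edge yaw 13.8635235 outer edge dist to hole -24.02971981031803
[(np.float64(253.0), 20), (np.float64(253.5), 30), (np.float64(253.5), 40), (np.float64(253.5), 50), (np.float64(253.5), 60), (np.float64(253.5), 70), (np.float64(253.5), 80), (np.float64(253.0), 90), (np.float64(253.0), 100), (np.float64(253.0), 110), (np.float64(253.0), 120), (np.float64(253.0), 130), (np.float64(253.0), 140), (np.float64(253.5), 150)] w 241 266
axis tool y,z: [[0.65, -95.19], [0.81, -92.13], [0.81, -89.04], [0.81, -85.9], [0.81, -82.72], [0.81, -79.49], [0.81, -76.22], [0.64, -72.9], [0.64, -69.53], [0.64, -66.11], [0.63, -62.64], [0.63, -59.12], [0.63, -55.54], [0.81, -51.9]]
tip [[ -18.90831992    0.90883625 -100.52885805]]
collar front [[-18.95914128   0.81407817 -45.20624217]]<stdin>:17: DeprecationWarning: Arrays of 2-dimensional vectors are deprecated. Use arrays of 3-dimensional vectors instead. (deprecated in NumPy 2.0)
```

Call:
drive_tool(rows=[0, -8, -1, 0, 0, 0, 0, 0, -16, -3, 0, 0, 0, 0, 0, -24, -4.5, 0, 0, 0, 0, 6, -29.5, -5.5, 0, 0, 0, 0, 15, -29.5, -5.5, 0, 0, 0, 0, 25, -29.5, -5.5, 0, 0, 0, 0, 33, -29.5, -5.5, 0, 0, 0, 0, 37, -29.5, -5.5, 0, 0, 0, 0, 37, -29.5, -5.5, 0, 0, 0, 0])

```text
clock: 14.95
eef_pos: [511.9, -160.3, 92.6]
tcp_rot: [-2.522, 1.57, -0.707]
contact_force: [0.4, -0.1, -1.5]
opening: 0.29
```

```bash
python3 - <<'E'
from h import *
s=r.sense(); im=grab_frame("wrist"); cv2.imwrite("pics/w7.png",im[:,:,::-1]); M=R.from_euler("xyz",s["tcp_rot"]).as_matrix()
print(s["eef_pos"],np.degrees(np.arctan2(M[1,2],M[0,2])),M[:,0].round(4),s["contact_force"])
cv2.imwrite("pics/w7c.png",cv2.resize(im[:120,170:330],(800,600),interpolation=cv2.INTER_CUBIC)[:,:,::-1])
print("hole in tool",(np.array([533.15,-247.6,64])-s["eef_pos"])@M)
for n in("top","side"): cv2.imwrite(f"pics/{n}7.png",cv2.resize(grab_frame(n)[:260,220:420],None,fx=2.3,fy=2.3)[:,:,::-1])
E
```

```text
[ 511.86513487 -160.30341771   92.6099227 ] 104.00893049321743 [ 6.e-04 -5.e-04 -1.e+00] [ 0.39418829 -0.09262268 -1.51078966]
hole in tool [ 28.66593023   0.49313592 -89.83478002]
```

View pics/w7c.png

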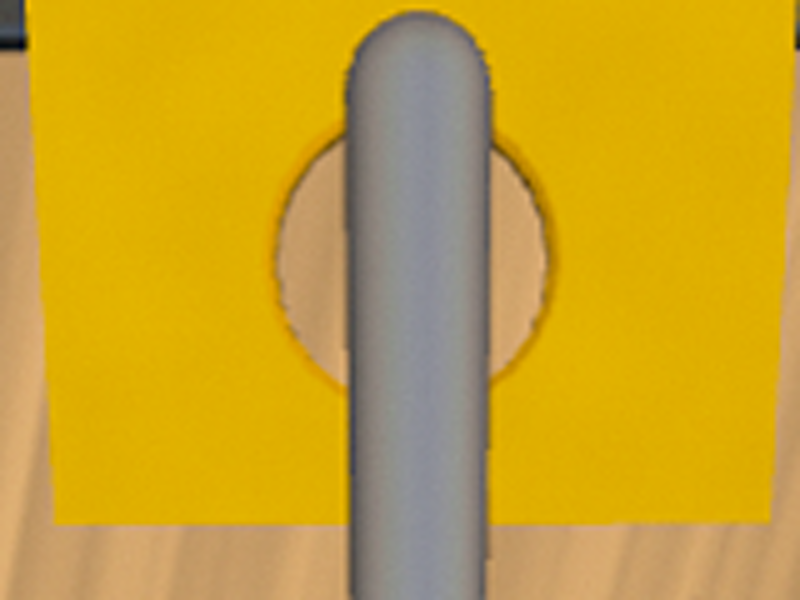

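View pics/top7.png

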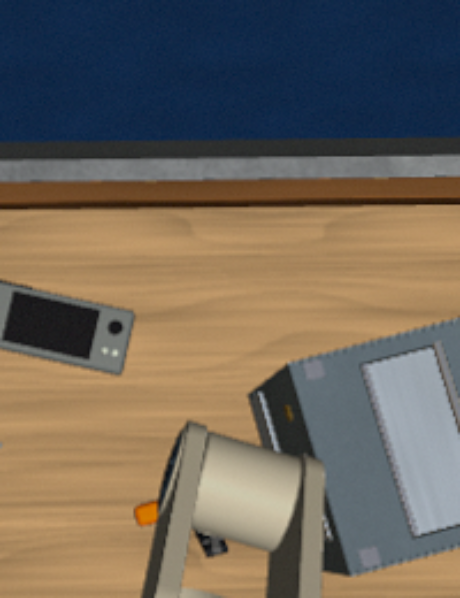

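View pics/side7.png

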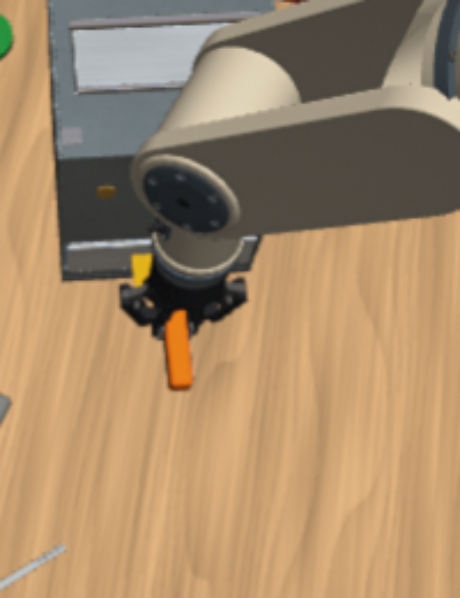

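Call:
drive_tool(rows=[0, -0.4, 0, 0, 0, 0, 0, 3, -0.4, 0, 0, 0, 0, 0, 6, -0.4, 0, 0, 0, 0, 0, 9, -0.4, 0, 0, 0, 0, 0, 11, -0.4, 0, 0, 0, 0, 0])

```text
clock: 15.72
eef_pos: [512.6, -160.3, 81.9]
tcp_rot: [-2.321, 1.569, -0.505]
contact_force: [0.3, 0.3, -1.3]
opening: 0.287
```

Call:
drive_tool(rows=[3, 0, 0, 0, 0, 0, 0, 6, 0, 0, 0, 0, 0, 0, 9, 0, 0, 0, 0, 0, 0, 12, 0, 0, 0, 0, 0, 0, 15, 0, 0, 0, 0, 0, 0, 15, 0, 0, 0, 0, 0, 0])

```text
clock: 16.48
eef_pos: [512.4, -160.2, 66.6]
tcp_rot: [-2.415, 1.57, -0.599]
contact_force: [-0.6, 0.5, -1.2]
opening: 0.287
```

```bash
python3 - <<'E'
from h import *
s=r.sense(); im=grab_frame("wrist"); M=R.from_euler("xyz",s["tcp_rot"]).as_matrix()
print(s["eef_pos"],np.degrees(np.arctan2(M[1,2],M[0,2])),M[:,0].round(4),s["contact_force"])
cv2.imwrite("pics/w8c.png",cv2.resize(im[:150,150:350],(800,600),interpolation=cv2.INTER_CUBIC)[:,:,::-1])
print("hole in tool",(np.array([533.15,-247.6,64])-s["eef_pos"])@M)
E
```

```text
[ 512.43231156 -160.23289508   66.6443986 ] 104.01261172053886 [ 9.e-04 -6.e-04 -1.e+00] [-0.63860935  0.5408079  -1.23924275]
hole in tool [  2.71578881   1.05543459 -89.78160742]
```

View pics/w8c.png

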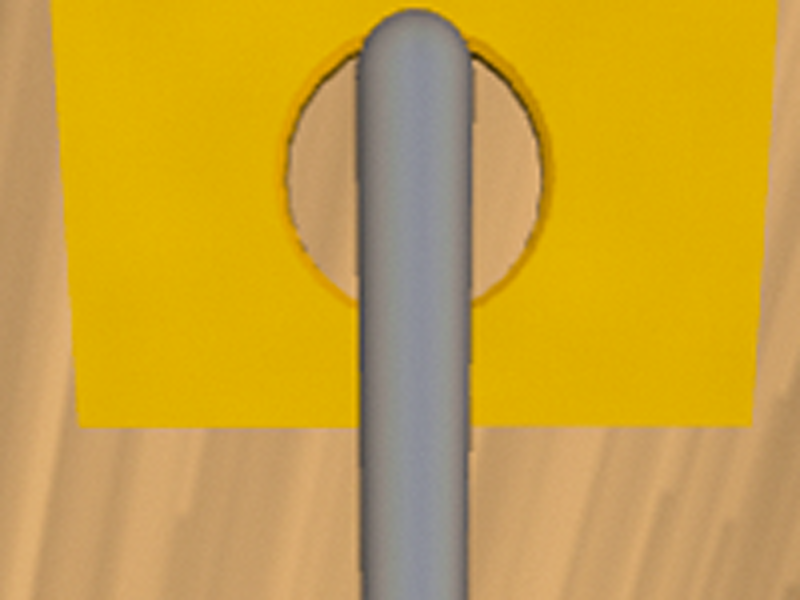

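Call:
drive_tool(rows=[0, 0, 2.5, 0, 0, 0, 0, 0, 0, 5, 0, 0, 0, 0, 0, 0, 7.5, 0, 0, 0, 0, 0, 0, 10, 0, 0, 0, 0, 0, 0, 11.5, 0, 0, 0, 0, 0, 0, 12.5, 0, 0, 0, 0, 0, 0, 13.5, 0, 0, 0, 0, 0, 0, 14.5, 0, 0, 0, 0, 0, 0, 15.5, 0, 0, 0, 0, 0, 0, 17, 0, 0, 0, 0])

```text
clock: 17.77
eef_pos: [508.5, -143.9, 66.8]
tcp_rot: [-2.378, 1.569, -0.563]
contact_force: [0.7, -1.9, -2.0]
opening: 0.286
```

Call:
drive_tool(rows=[0, 0, 1.5, 0, 0, 0, 0, 0, 0, 3.5, 0, 0, 0, 0, 0, 0, 6, 0, 0, 0, 0, 0, 0, 8.5, 0, 0, 0, 0, 0, 0, 11, 0, 0, 0, 0, 0, 0, 13.5, 0, 0, 0, 0, 0, 0, 16, 0, 0, 0, 0, 0, 0, 18.5, 0, 0, 0, 0, 0, 0, 21, 0, 0, 0, 0, 0, 0, 23.5, 0, 0, 0, 0])

```text
clock: 19.02
eef_pos: [502.7, -120.9, 66.8]
tcp_rot: [-2.421, 1.569, -0.606]
contact_force: [-0.6, -3.1, -1.4]
opening: 0.289
```

```bash
cat > st.py <<'E'
from h import *
s=r.sense(); M=R.from_euler("xyz",s["tcp_rot"]).as_matrix()
a=np.radians(103.86); out=np.array([np.cos(a),np.sin(a),0])
d=s["eef_pos"]-np.array([533.15,-247.6,64])
print("t",round(s["clock"],2),"tray if in contact",round(d@out-89.9-13.4,1),"Fpull",round(-s["contact_force"]@out,2),"F",s["contact_force"].round(2),"pos",s["eef_pos"].round(1),"latera",round(float(d@np.array([-out[1],out[0],0])),2),"zyaw",np.degrees(np.arctan2(M[1,2],M[0,2])).round(2),"q6",np.degrees(s["qpos"][5]).round(1))
E
python3 st.py
```

```text
t 19.02 tray if in contact 27.0 Fpull 2.86 F [-0.62 -3.1  -1.45] pos [ 502.7 -120.9   66.8] latera -0.81 zyaw 104.01 q6 152.4
```

Next 25 mm at the same pace.

Call:
drive_tool(rows=[0, 0, 2.5, 0, 0, 0, 0, 0, 0, 5, 0, 0, 0, 0, 0, 0, 7.5, 0, 0, 0, 0, 0, 0, 10, 0, 0, 0, 0, 0, 0, 12.5, 0, 0, 0, 0, 0, 0, 15, 0, 0, 0, 0, 0, 0, 17.5, 0, 0, 0, 0, 0, 0, 20, 0, 0, 0, 0, 0, 0, 22.5, 0, 0, 0, 0, 0, 0, 24.5, 0, 0, 0, 0])

```text
clock: 20.27
eef_pos: [496.7, -97.0, 66.7]
tcp_rot: [-2.435, 1.569, -0.62]
contact_force: [-0.7, -2.7, -1.9]
opening: 0.288
```

```bash
python3 st.py
```

```text
t 20.27 tray if in contact 51.7 Fpull 2.41 F [-0.72 -2.66 -1.95] pos [496.7 -97.   66.7] latera -0.72 zyaw 104.01 q6 154.8
```

Call:
drive_tool(rows=[0, 0, 1, 0, 0, 0, 0, 0, 0, 2, 0, 0, 0, 0, 0, 0, 3, 0, 0, 0, 0, 0, 0, 4, 0, 0, 0, 0, 0, 0, 5, 0, 0, 0, 0, 0, 0, 6, 0, 0, 0, 0])

```text
clock: 21.02
eef_pos: [495.3, -91.1, 66.7]
tcp_rot: [-2.437, 1.569, -0.622]
contact_force: [0.6, -2.8, -2.2]
opening: 0.29
```

Call:
drive_tool(rows=[0, 0, 1, 0, 0, 0, 0, 0, 0, 2, 0, 0, 0, 0, 0, 0, 3, 0, 0, 0, 0, 0, 0, 4, 0, 0, 0, 0, 0, 0, 5, 0, 0, 0, 0])

```text
clock: 21.65
eef_pos: [494.1, -86.2, 66.7]
tcp_rot: [-2.431, 1.569, -0.616]
contact_force: [0.5, -2.8, -1.5]
opening: 0.29
```

Call:
drive_tool(rows=[0, 0, 1, 0, 0, 0, 0, 0, 0, 2, 0, 0, 0, 0, 0, 0, 3, 0, 0, 0, 0, 0, 0, 4, 0, 0, 0, 0, 0, 0, 5, 0, 0, 0, 0])

```text
clock: 22.28
eef_pos: [492.8, -81.3, 66.7]
tcp_rot: [-2.42, 1.569, -0.604]
contact_force: [-0.5, -2.6, -0.9]
opening: 0.291
```

```bash
python3 st.py
```

```text
t 22.27 tray if in contact 67.9 Fpull 2.44 F [-0.47 -2.62 -0.92] pos [492.8 -81.3  66.7] latera -0.71 zyaw 104.01 q6 156.5
```

Call:
drive_tool(rows=[0, 0, 1, 0, 0, 0, 0, 0, 0, 2, 0, 0, 0, 0, 0, 0, 3, 0, 0, 0, 0, 0, 0, 4, 0, 0, 0, 0, 0, 0, 5, 0, 0, 0, 0])

```text
clock: 22.9
eef_pos: [491.6, -76.3, 66.7]
tcp_rot: [-2.46, 1.569, -0.644]
contact_force: [0.3, -2.6, -2.6]
opening: 0.284
```

Call:
drive_tool(rows=[0, 0, 1, 0, 0, 0, 0, 0, 0, 2, 0, 0, 0, 0, 0, 0, 3, 0, 0, 0, 0, 0, 0, 4, 0, 0, 0, 0, 0, 0, 5, 0, 0, 0, 0])

```text
clock: 23.52
eef_pos: [490.3, -71.4, 66.7]
tcp_rot: [-2.463, 1.569, -0.648]
contact_force: [-0.2, -2.6, -0.8]
opening: 0.289
```

Call:
drive_tool(rows=[0, 0, 1, 0, 0, 0, 0, 0, 0, 2, 0, 0, 0, 0, 0, 0, 3, 0, 0, 0, 0, 0, 0, 4, 0, 0, 0, 0, 0, 0, 5, 0, 0, 0, 0])

```text
clock: 24.15
eef_pos: [489.1, -66.5, 66.7]
tcp_rot: [-2.472, 1.569, -0.657]
contact_force: [-0.4, -2.3, -2.2]
opening: 0.287
```

Call:
drive_tool(rows=[0, 0, 1, 0, 0, 0, 0, 0, 0, 2, 0, 0, 0, 0, 0, 0, 3, 0, 0, 0, 0, 0, 0, 4, 0, 0, 0, 0, 0, 0, 5, 0, 0, 0, 0])

```text
clock: 24.78
eef_pos: [488.1, -62.4, 66.7]
tcp_rot: [-2.707, 1.568, -0.891]
contact_force: [-0.1, -8.0, -2.9]
opening: 0.288
```

Call:
drive_tool(rows=[0, 0, 0.8, 0, 0, 0, 0, 0, 0, 1.5, 0, 0, 0, 0, 0, 0, 2.2, 0, 0, 0, 0])

```text
clock: 25.15
eef_pos: [487.7, -60.8, 66.6]
tcp_rot: [-2.78, 1.567, -0.964]
contact_force: [0.2, -5.8, -3.2]
opening: 0.285
```

```bash
python3 st.py
```

```text
t 25.15 tray if in contact 89.0 Fpull 5.67 F [ 0.21 -5.78 -3.18] pos [487.7 -60.8  66.6] latera -0.63 zyaw 104.03 q6 158.9
```

Call:
drive_tool(rows=[0, 0, 0.7, 0, 0, 0, 0, 0, 0, 1.4, 0, 0, 0, 0, 0, 0, 2.1, 0, 0, 0, 0])

```text
clock: 25.52
eef_pos: [487.2, -59.0, 66.6]
tcp_rot: [-2.818, 1.567, -1.003]
contact_force: [0.3, -4.9, -3.0]
opening: 0.285
```

```bash
python3 st.py
```

```text
t 25.52 tray if in contact 90.8 Fpull 4.83 F [ 0.27 -4.91 -3.05] pos [487.2 -59.   66.6] latera -0.62 zyaw 104.04 q6 159.2
```

```bash
python3 - <<'E'
from h import *
im=grab_frame("wrist")
cv2.imwrite("pics/w9.png",im[:,:,::-1])
cv2.imwrite("pics/w9c.png",cv2.resize(im[:150,150:350],(800,600),interpolation=cv2.INTER_CUBIC)[:,:,::-1])
E
python3 st.py
```

```text
t 25.57 tray if in contact 91.0 Fpull 4.78 F [-0.26 -4.99 -3.04] pos [487.2 -58.8  66.6] latera -0.58 zyaw 104.04 q6 159.2
```

View pics/w9c.png

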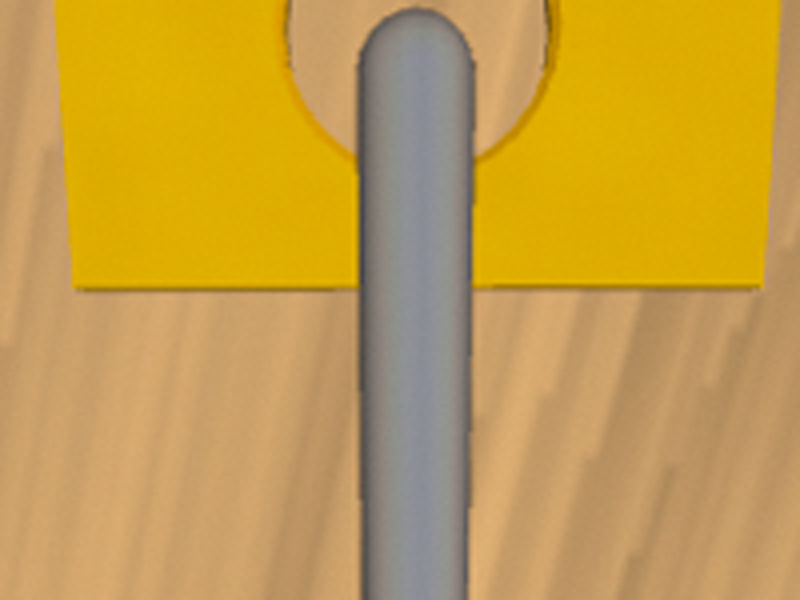

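View pics/w9.png

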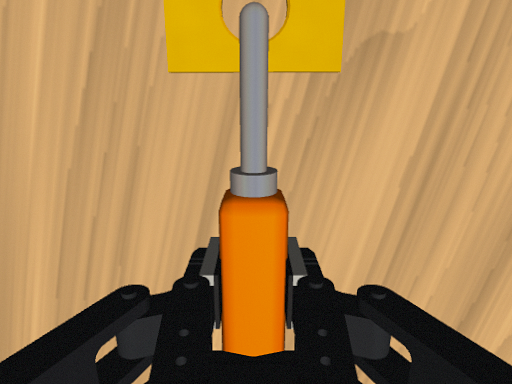

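```bash
python3 - <<'E'
from h import *
s=r.sense(); M=R.from_euler("xyz",s["tcp_rot"]).as_matrix(); a=np.radians(103.86); out=np.array([np.cos(a),np.sin(a),0])
P=plane("wrist",[(170+0,72.0),(340,72.0)],64,s); print(((P-s["eef_pos"])@M).round(2)); 
H=P.mean(0)-24*out; print("tray out",(H-np.array([533.15,-247.6,64]))@out)
print("tilt",M[:,0])
E
```

```text
[[  2.89 -32.92 -80.22]
 [  2.81  35.86 -80.2 ]]
tray out 90.0610780439187
tilt [ 0.00185399 -0.00292447 -0.99999401]
```

Call:
drive_tool(rows=[0, 0, 0.7, 0, 0, 0, 0, 0, 0, 1.4, 0, 0, 0, 0, 0, 0, 2.1, 0, 0, 0, 0])

```text
clock: 25.95
eef_pos: [486.6, -56.6, 66.6]
tcp_rot: [-2.8, 1.568, -0.984]
contact_force: [-0.1, -2.3, -1.6]
opening: 0.286
```

```bash
python3 st.py; python3 - <<'E'
from h import *
im=grab_frame("wrist")
cv2.imwrite("pics/w10c.png",cv2.resize(im[:150,150:350],(800,600),interpolation=cv2.INTER_CUBIC)[:,:,::-1])
E
```

```text
t 25.95 tray if in contact 93.3 Fpull 2.17 F [-0.09 -2.26 -1.61] pos [486.6 -56.6  66.6] latera -0.57 zyaw 104.03 q6 159.4
```

View pics/w10c.png

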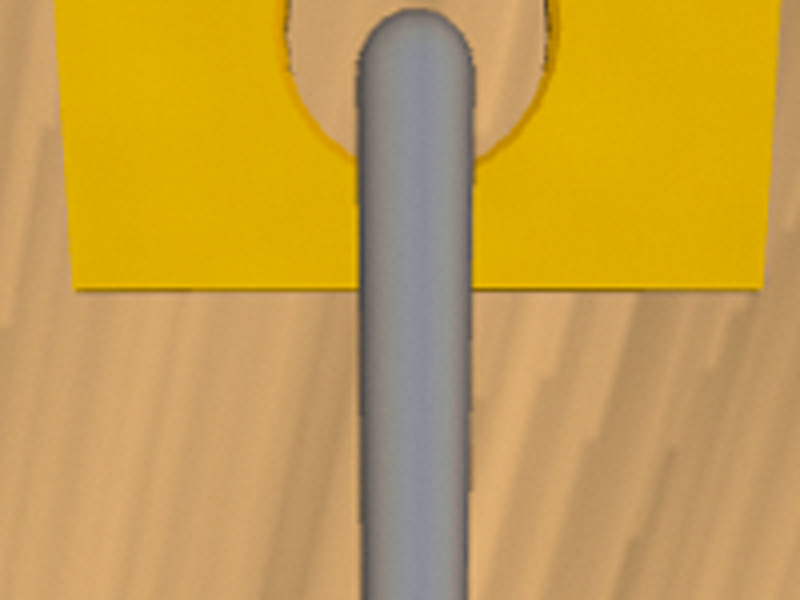

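Call:
drive_tool(rows=[0, 0, 0.7, 0, 0, 0, 0, 0, 0, 1.4, 0, 0, 0, 0, 0, 0, 2.1, 0, 0, 0, 0])

```text
clock: 26.38
eef_pos: [486.1, -54.3, 66.6]
tcp_rot: [-2.728, 1.568, -0.912]
contact_force: [-0.3, 0.1, -2.3]
opening: 0.287
```

```bash
python3 st.py; python3 - <<'E'
from h import *
im=grab_frame("wrist")
cv2.imwrite("pics/w11c.png",cv2.resize(im[:150,150:350],(800,600),interpolation=cv2.INTER_CUBIC)[:,:,::-1])
E
```

```text
t 26.38 tray if in contact 95.7 Fpull -0.2 F [-0.29  0.14 -2.28] pos [486.1 -54.3  66.6] latera -0.68 zyaw 104.03 q6 159.7
```

View pics/w11c.png

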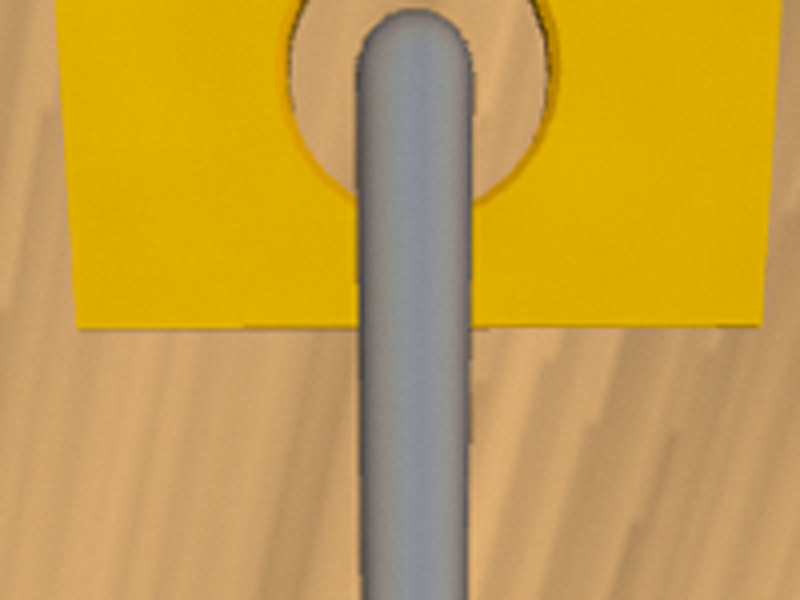

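```bash
cat > ed.py <<'E'
from h import *
import sys
s=r.sense(); im=grab_frame("wrist"); M=R.from_euler("xyz",s["tcp_rot"]).as_matrix(); a=np.radians(103.86); out=np.array([np.cos(a),np.sin(a),0])
y=mask(im,(15,180,60),(35,255,255)); y[190:]=0
ys=[]
for u in list(range(180,230,5))+list(range(280,330,5)):
    ys.append((u,np.nonzero(y[:190,u])[0].max()+.5))
P=plane("wrist",ys,64,s); t=((P-s["eef_pos"])@M).mean(0); print("edge rows",np.mean([b for a,b in ys]).round(2),"edge tool",t.round(2),"hole z tool",(t[2]-24).round(2))
print("tray out",((P.mean(0)-24*out-np.array([533.15,-247.6,64]))@out).round(2), "contact",s["contact_force"].round(2),"pos",s["eef_pos"].round(2),"t",round(s["clock"],2))
E
python3 ed.py
```

```text
edge rows 81.5 edge tool [  2.82   0.45 -76.5 ] hole z tool -100.5
tray out 98.47 contact [-0.86  0.23 -1.86] pos [486.07 -54.27  66.61] t 26.43
```

Call:
drive_tool(rows=[0, 0, -1, 0, 0, 0, 0, 0, 0, -2.5, 0, 0, 0, 0, 0, 0, -4, 0, 0, 0, 0, 0, 0, -5.5, 0, 0, 0, 0, 0, 0, -7, 0, 0, 0, 0, 0, 0, -8.5, 0, 0, 0, 0, 0, 0, -9.6, 0, 0, 0, 0, 0, 0, -10.2, 0, 0, 0, 0, 0, 0, -10.2, 0, 0, 0, 0])

```text
clock: 27.6
eef_pos: [488.5, -64.2, 66.6]
tcp_rot: [-2.774, 1.568, -0.958]
contact_force: [-0.7, -0.1, -2.4]
opening: 0.287
```

```bash
python3 ed.py;  python3 - <<'E'
from h import *
im=grab_frame("wrist")
cv2.imwrite("pics/w12c.png",cv2.resize(im[:150,150:350],(800,600),interpolation=cv2.INTER_CUBIC)[:,:,::-1])
E
```

```text
edge rows 107.5 edge tool [  2.79   0.45 -66.2 ] hole z tool -90.2
tray out 98.51 contact [-0.71 -0.12 -2.36] pos [488.52 -64.24  66.6 ] t 27.6
```

View pics/w12c.png

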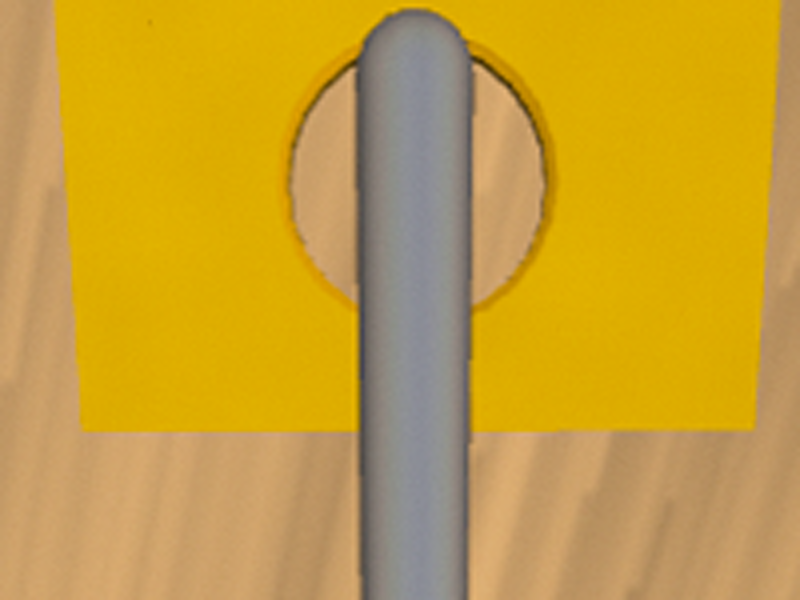

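Call:
drive_tool(rows=[-2, 0, 0, 0, 0, 0, 0, -4, 0, 0, 0, 0, 0, 0, -6, 0, 0, 0, 0, 0, 0, -8, 0, 0, 0, 0, 0, 0, -10, 0, 0, 0, 0, 0, 0])

```text
clock: 28.32
eef_pos: [488.5, -64.2, 76.8]
tcp_rot: [-2.75, 1.568, -0.934]
contact_force: [-0.5, -0.1, -1.5]
opening: 0.29
```

Call:
drive_tool(rows=[-2, 0, 0, 0, 0, 0, 0, -4, 0, 0, 0, 0, 0, 0, -6, 0, 0, 0, 0, 0, 0, -8, 0, 0, 0, 0, 0, 0, -11, 0, 0, 0, 0, 0, 0, -15, 0, 0, 0, 0, 0, 0, -20, 0, 0, 0, 0, 0, 0, -27, 0, 0, 0, 0, 0, 0, -35, 0, 0, 0, 0, 0, 0])

```text
clock: 29.45
eef_pos: [488.5, -64.1, 112.3]
tcp_rot: [-2.762, 1.568, -0.947]
contact_force: [-0.4, 0.3, -1.5]
opening: 0.29
```

```bash
python3 ed.py
```

```text
Traceback (most recent call last):
  File "ed.py", line 7, in <module>
    ys.append((u,np.nonzero(y[:190,u])[0].max()+.5))
                 ~~~~~~~~~~~~~~~~~~~~~~~~~~~~^^
ValueError: zero-size array to reduction operation maximum which has no identity
```

Call:
drive_tool(rows=[-10, 0, 0, 0, 0, 0, 0, -25, 0, 0, 0, 0, 0, 0, -45, 0, 0, 0, 0, 0, 0, -65, 0, 5, -8, 0, 0, 0, -85, 0, 12, -17, 0, 0, 0, -105, 0, 20, -27, 0, 0, 0, -125, 0, 30, -37, 0, 0, 0, -140, 0, 40, -47, 0, 0, 0, -150, 0, 50, -57, 0, 0, 0, -155, 0, 60, -67, 0, 0, 0])

```text
clock: 30.75
eef_pos: [474.1, -5.2, 269.6]
tcp_rot: [2.77, 1.565, -0.522]
contact_force: [-0.5, 0.0, -1.1]
opening: 0.292
```

```bash
python3 - <<'E'
from h import *
plan((455,60,280),-100,10,0)
E
```

```text
pos [474.1  -5.2 269.6] zyaw 171.37 tilt x [ 0.0047 -0.0027 -1.    ] q [ -0.7   4.1 109.   -0.2  66.6  98. ] t 30.75 F [-0.5   0.01 -1.14] op 0.292
total [-10.6 -61.6  28.6] [-100.    0.    0.]
[-1.1, -6.2, 2.9, -10.0, 0.0, 0.0, 0],
[-2.1, -12.3, 5.7, -20.0, 0.0, 0.0, 0],
[-3.2, -18.5, 8.6, -30.0, 0.0, 0.0, 0],
[-4.3, -24.6, 11.4, -40.0, 0.0, 0.0, 0],
[-5.3, -30.8, 14.3, -50.0, 0.0, 0.0, 0],
[-6.4, -37.0, 17.2, -60.0, 0.0, 0.0, 0],
[-7.4, -43.1, 20.0, -70.0, 0.0, 0.0, 0],
[-8.5, -49.3, 22.9, -80.0, 0.0, 0.0, 0],
[-9.6, -55.4, 25.7, -90.0, 0.0, 0.0, 0],
[-10.6, -61.6, 28.6, -100.0, 0.0, 0.0, 0],
```

Call:
drive_tool(rows=[-1, -6, 3, -10, 0, 0, 0, -2, -12, 6, -20, 0, 0, 0, -3, -18, 9, -30, 0, 0, 0, -4, -25, 11, -40, 0, 0, 0, -5, -31, 14, -50, 0, 0, 0, -6, -37, 17, -60, 0, 0, 0, -7, -43, 20, -70, 0, 0, 0, -8, -49, 23, -80, 0, 0, 0, -10, -55, 26, -90, 0, 0, 0, -11, -62, 29, -100, 0, 0, 0])

```text
clock: 32.0
eef_pos: [454.5, 60.6, 281.4]
tcp_rot: [1.086, 1.565, -0.455]
contact_force: [0.5, 0.3, -1.7]
opening: 0.291
```

```bash
python3 - <<'E'
from h import *
plan((440,180,270),-100,10,0)
E
```

```text
pos [454.5  60.6 281.4] zyaw -88.31 tilt x [ 0.0055 -0.0027 -1.    ] q [  7.6   2.  109.8  -0.2  67.9   5.9] t 32.0 F [ 0.47  0.29 -1.68] op 0.291
total [  11.   -11.  -119.8] [-100.    0.    0.]
[1.1, -1.1, -12.0, -10.0, 0.0, 0.0, 0],
[2.2, -2.2, -24.0, -20.0, 0.0, 0.0, 0],
[3.3, -3.3, -35.9, -30.0, 0.0, 0.0, 0],
[4.4, -4.4, -47.9, -40.0, 0.0, 0.0, 0],
[5.5, -5.5, -59.9, -50.0, 0.0, 0.0, 0],
[6.6, -6.6, -71.9, -60.0, 0.0, 0.0, 0],
[7.7, -7.7, -83.8, -70.0, 0.0, 0.0, 0],
[8.8, -8.8, -95.8, -80.0, 0.0, 0.0, 0],
[9.9, -9.9, -107.8, -90.0, 0.0, 0.0, 0],
[11.0, -11.0, -119.8, -100.0, 0.0, 0.0, 0],
```

Call:
drive_tool(rows=[1, -1, -12, -10, 0, 0, 0, 2, -2, -24, -20, 0, 0, 0, 3, -3, -36, -30, 0, 0, 0, 4, -4, -48, -40, 0, 0, 0, 5, -5, -60, -50, 0, 0, 0, 6, -6, -72, -60, 0, 0, 0, 7, -8, -84, -70, 0, 0, 0, 8, -9, -96, -80, 0, 0, 0, 9, -10, -108, -90, 0, 0, 0, 10, -11, -120, -100, 0, 0, 0])

```text
clock: 33.25
eef_pos: [439.9, 180.6, 271.9]
tcp_rot: [-0.586, 1.564, -0.376]
contact_force: [0.7, 0.6, -1.8]
opening: 0.285
```

```bash
python3 - <<'E'
from h import *
plan((439.3,270.4,200),0,9,0,zdir=106.9)
E
```

```text
pos [439.9 180.6 271.9] zyaw 12.03 tilt x [ 0.0063 -0.0025 -1.    ] q [ 22.3   4.2 108.7  -0.3  66.8 -79.6] t 33.25 F [ 0.73  0.64 -1.83] op 0.285
total [71.6 88.2 17.7] [-9.487e+01  7.000e-02  4.300e-01]
[8.0, 9.8, 2.0, -10.5, 0.0, 0.0, 0],
[15.9, 19.6, 3.9, -21.1, 0.0, 0.1, 0],
[23.9, 29.4, 5.9, -31.6, 0.0, 0.1, 0],
[31.8, 39.2, 7.9, -42.2, 0.0, 0.2, 0],
[39.8, 49.0, 9.9, -52.7, 0.0, 0.2, 0],
[47.8, 58.8, 11.8, -63.2, 0.0, 0.3, 0],
[55.7, 68.6, 13.8, -73.8, 0.1, 0.3, 0],
[63.7, 78.4, 15.8, -84.3, 0.1, 0.4, 0],
[71.6, 88.2, 17.7, -94.9, 0.1, 0.4, 0],
```

Call:
drive_tool(rows=[7, 10, 2, -10, 0, 0, 0, 14, 20, 4, -20, 0, 0, 0, 21, 29, 6, -30, 0, 0, 0, 28, 39, 8, -40, 0, 0.2, 0, 36, 49, 10, -50, 0, 0.2, 0, 44, 59, 12, -60, 0, 0.3, 0, 52, 69, 14, -70, 0, 0.3, 0, 60, 78, 16, -80, 0, 0.4, 0, 66, 85, 17, -88, 0, 0.4, 0, 72, 88, 18, -95, 0, 0.4, 0])

```text
clock: 34.5
eef_pos: [439.6, 270.6, 200.3]
tcp_rot: [-1.217, 1.569, 0.655]
contact_force: [0.5, 0.7, -1.3]
opening: 0.287
```

```bash
python3 - <<'E'
from h import *
s=r.sense(); im=grab_frame("wrist"); cv2.imwrite("pics/w13.png",im[:,:,::-1])
plan((439.3,270.4,110),0,5,0,zdir=106.9)
E
```

```text
pos [439.4 270.6 199.6] zyaw 107.6 tilt x [ 7.e-04  7.e-04 -1.e+00] q [  31.5   12.5  108.7    0.    58.7 -166.2] t 34.55 F [-0.15  0.33 -2.13] op 0.288
total [89.6  0.2 -0.2] [0.7  0.03 0.05]
[17.9, 0.0, -0.0, 0.1, 0.0, 0.0, 0],
[35.8, 0.1, -0.1, 0.3, 0.0, 0.0, 0],
[53.8, 0.1, -0.1, 0.4, 0.0, 0.0, 0],
[71.7, 0.2, -0.2, 0.6, 0.0, 0.0, 0],
[89.6, 0.2, -0.2, 0.7, 0.0, 0.0, 0],
```

View pics/w13.png

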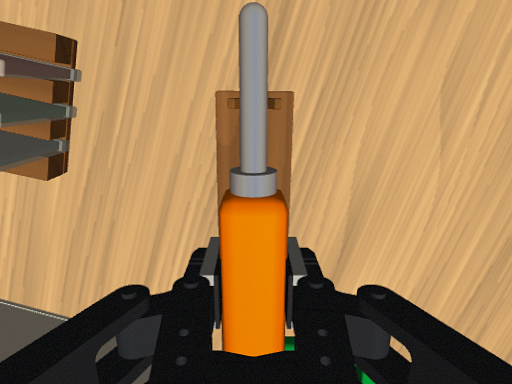

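Call:
drive_tool(rows=[18, 0, 0, 0.2, 0, 0, 0, 36, 0.1, -0.1, 0.4, 0, 0, 0, 54, 0.2, -0.2, 0.6, 0, 0, 0, 72, 0.2, -0.2, 0.7, 0, 0, 0, 90, 0.2, -0.2, 0.7, 0, 0, 0, 105, 0.2, -0.2, 0.7, 0, 0, 0, 116, 0.2, -0.2, 0.7, 0, 0, 0, 122, 0.2, -0.2, 0.7, 0, 0, 0])

```text
clock: 35.55
eef_pos: [439.3, 270.4, 77.2]
tcp_rot: [-0.926, 1.57, 0.939]
contact_force: [0.4, -0.4, -2.2]
opening: 0.287
```

```bash
python3 - <<'E'
from h import *
s=r.sense(); im=grab_frame("wrist"); cv2.imwrite("pics/w14.png",im[:,:,::-1])
plan((439.3,270.4,48),0,5,0,zdir=106.9)
E
```

```text
pos [439.1 270.3  76.8] zyaw 106.88 tilt x [-1.e-04  3.e-04 -1.e+00] q [  31.4   22.6  114.     0.    43.4 -165.5] t 35.6 F [-0.15 -0.   -2.08] op 0.286
total [28.8 -0.2  0. ] [-0.02  0.02  0.  ]
[5.8, -0.0, 0.0, -0.0, 0.0, 0.0, 0],
[11.5, -0.1, 0.0, -0.0, 0.0, 0.0, 0],
[17.3, -0.1, 0.0, -0.0, 0.0, 0.0, 0],
[23.0, -0.2, 0.0, -0.0, 0.0, 0.0, 0],
[28.8, -0.2, 0.0, -0.0, 0.0, 0.0, 0],
```

View pics/w14.png

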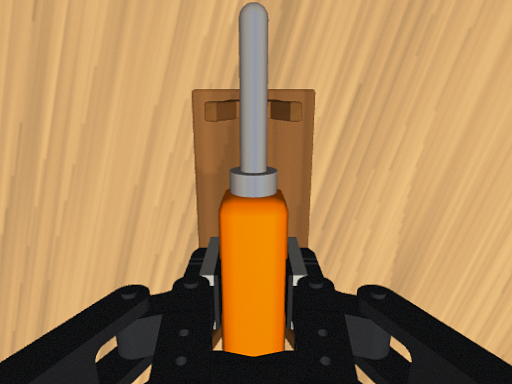

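Call:
drive_tool(rows=[6, 0, 0, 0, 0, 0, 0, 12, 0, 0, 0, 0, 0, 0, 18, 0, 0, 0, 0, 0, 0, 23, 0, 0, 0, 0, 0, 0, 26, 0, 0, 0, 0, 0, 0, 28, 0, 0, 0, 0, 0, 0, 28.6, 0, 0, 0, 0, 0, 0, 28.6, 0, 0, 0, 0, 0, 0])

```text
clock: 36.6
eef_pos: [439.1, 270.3, 48.2]
tcp_rot: [-0.362, 1.57, 1.504]
contact_force: [0.1, -0.3, -1.0]
opening: 0.284
```

Call:
drive_tool(rows=[0.4, 0, 0, 0, 0, 0, 0, 0.7, 0, 0, 0, 0, 0, 0, 0.7, 0, 0, 0, 0, 0, 0])

```text
clock: 36.98
eef_pos: [439.2, 270.4, 47.8]
tcp_rot: [-0.885, 1.57, 0.981]
contact_force: [-0.1, -0.3, 2.3]
opening: 0.292
```

Seated (the upward force has appeared). Opening.

Call:
drive_tool(rows=[0, 0, 0, 0, 0, 0, 34, 0, 0, 0, 0, 0, 0, 40, 0, 0, 0, 0, 0, 0, 50, 0, 0, 0, 0, 0, 0, 60, 0, 0, 0, 0, 0, 0, 60], newtons=20)

```text
clock: 37.6
eef_pos: [439.3, 270.4, 47.8]
tcp_rot: [-0.832, 1.57, 1.033]
contact_force: [-0.3, -0.1, -0.3]
opening: 0.601
```

```bash
python3 - <<'E'
from h import *
s=r.sense(); im=grab_frame("wrist"); cv2.imwrite("pics/w15.png",im[:,:,::-1])
E
```

```text
(no output)
```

View pics/w15.png

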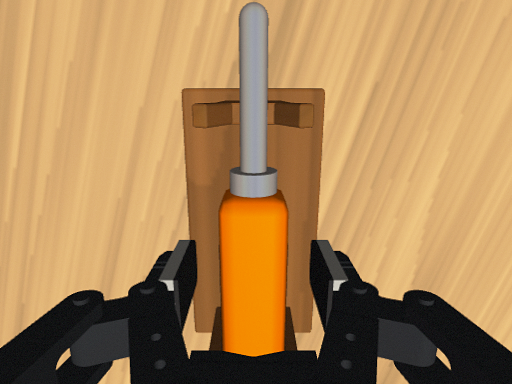

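Call:
drive_tool(rows=[-6, 0, 0, 0, 0, 0, 60, -15, 0, 0, 0, 0, 0, 60, -30, 0, 0, 0, 0, 0, 60, -50, 0, 0, 0, 0, 0, 60, -75, 0, 0, 0, 0, 0, 60, -100, 0, 0, 0, 0, 0, 60, -125, 0, 0, 0, 0, 0, 60, -150, 0, 0, 0, 0, 0, 60, -175, 0, 0, 0, 0, 0, 60, -190, 0, 0, 0, 0, 0, 60])

```text
clock: 38.9
eef_pos: [439.5, 270.5, 240.0]
tcp_rot: [-1.234, 1.568, 0.631]
contact_force: [0.9, -0.2, -1.0]
opening: 0.6
```

```bash
python3 - <<'E'
from h import *
plan((310,120,240),0,10,60)
for n in("wrist","top","side"): cv2.imwrite(f"pics/{n}_f.png",grab_frame(n)[:,:,::-1])
for n in("side","top"):
    im=cv2.imread(f"pics/{n}_f.png")[:,:,::-1].copy()
    y=mask(im,*YELLOW); k=big(y); f=np.zeros_like(y); cv2.drawContours(f,[k],-1,255,-1); hm=f&~y
    mm=cv2.moments(hm,True)
    if mm["m00"]: 
        u=(mm["m10"]/mm["m00"],mm["m01"]/mm["m00"]); H=plane(n,[u],64)[0]; print(n,"hole",H.round(1),"travel",np.linalg.norm(H-[533.15,-247.6,64]))
E
```

```text
pos [439.5 270.5 240. ] zyaw 106.88 tilt x [ 0.0023  0.0017 -1.    ] q [  31.4    9.9  106.3    0.    63.6 -165.5] t 38.9 F [ 0.87 -0.23 -1.01] op 0.6
total [  -0.6  167.7 -106.4] [0. 0. 0.]
[-0.1, 16.8, -10.6, 0.0, 0.0, 0.0, 60],
[-0.1, 33.5, -21.3, 0.0, 0.0, 0.0, 60],
[-0.2, 50.3, -31.9, 0.0, 0.0, 0.0, 60],
[-0.2, 67.1, -42.6, 0.0, 0.0, 0.0, 60],
[-0.3, 83.8, -53.2, 0.0, 0.0, 0.0, 60],
[-0.3, 100.6, -63.8, 0.0, 0.0, 0.0, 60],
[-0.4, 117.4, -74.5, 0.0, 0.0, 0.0, 60],
[-0.5, 134.1, -85.1, 0.0, 0.0, 0.0, 60],
[-0.5, 150.9, -95.7, 0.0, 0.0, 0.0, 60],
[-0.6, 167.7, -106.4, 0.0, 0.0, 0.0, 60],
side hole [ 510.1 -150.7   64. ] travel 99.63195458576372
top hole [ 511.  -150.7   64. ] travel 99.42022622154201
```

View pics/top_f.png

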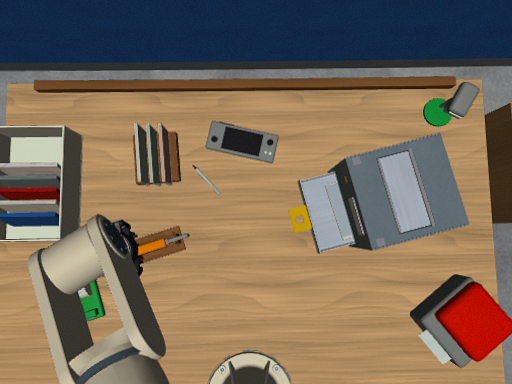

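View pics/side_f.png

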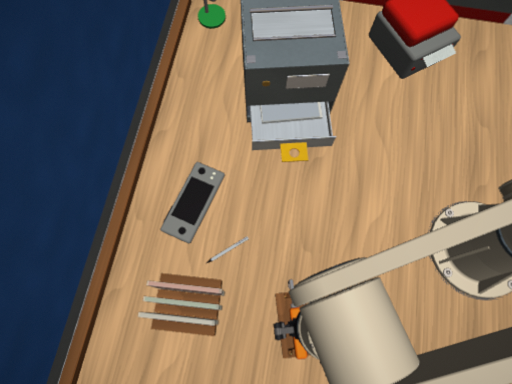

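View pics/wrist_f.png

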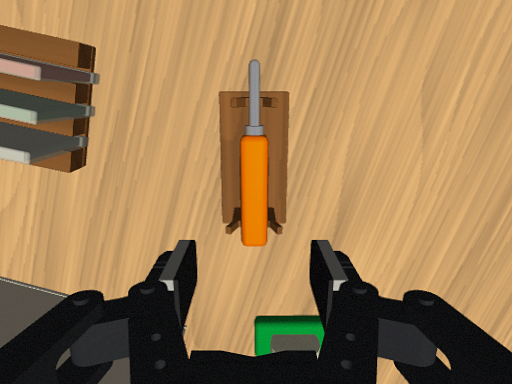

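The top view shows the tray out, with its tab at about (300, 219). In the wrist view the hook lies in its rest, handle at about (255, 190). Console, stylus and cases are where they were, and the gripper is clear of everything.

```bash
python3 -c "
from rig import *
print(r.sense()['clock'], r.sense()['contact_force']); print(sign_off())"
```

```text
39.05 [ 0.64162312  0.14086266 -0.92104702]
the job is handed in; nothing more can be done
None
```

The job is done and handed in at 39 s. The tray is out past its catch and staying there, and the hook is back in its rest.

- **Pull:** I gripped the hook about 20 mm ahead of its handle centre, put the foot through the finger hole and drew the tray at 20 mm/s at most, slowing to about 6–8 mm/s well before the catch. The pull was 2–3 N. The highest reading was 8 N at the catch, but I only read the force at the end of each short move. It then fell to zero as the tray clicked over.
- **Unhooking:** I moved the hook back to the middle of the hole and lifted it out. There was no noticeable force, and the tray stayed at 98.5 mm as the foot was centred for lifting.
- **Last checks:** About 10 s after unhooking, the top and side cameras both put the tray about 99.5 mm out. That is 1 mm more than the wrist camera's figure, which is within calibration. The hook was lying straight in both notches. By eye, the console, stylus and cases had not moved, and the gripper was touching nothing. None of these checks failed.

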